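Change the dry-block heater over from vials to the melting pot

TASK

Change the blue-based bench heater over from vials to the melting pot: first stand every vial upright in the green tray, then screw the red T-handled lifter fully home into the tapped bore in the middle of the aluminium block, draw the block straight up out of the heater well with it, keeping it level, and set it down flat in the dark parking tray. Unscrew the lifter and put it back upright in its black stand, and seat the steel melting pot level and fully down on the two alignment pegs in the emptied well. Leave the small jar and the two dropper bottles where they are.

Things in the scene. Friction and masses are not known exactly. Their poses are not given: they have to be found in the camera images.
- heater: dry-block heater, fixed, blue base, white top, rim 87 mm above the bench. Origin on the bench under the centre of its well; z up. The housing reaches 120 mm to -x (control panel), 80 mm to +x, 80 mm to each side (y). The well in its top is 106 (x) by 86 (y) mm, floor at z = 40 mm
- well_floor (a point): centre of the heater's well floor; axes as the heater's. Two brass alignment pegs stand on this floor at x = -36 and x = +36 mm, y = 0: 10 mm thick, 12 mm high, tapered over the top 4 mm
- block: aluminium vial block 100 (x) by 80 (y) by 45 (z) mm, about 0.7 kg, loose in the well with 3 mm of play, its top 2 mm below the heater's rim. Origin at the centre of its underside. Two blind 13 mm holes in the underside at x = -36 and +36 mm, y = 0, go over the heater's pegs. Four vial holes, 25 mm wide, 30 mm deep, at x = +-33, y = +-25 mm. Tapped bore in the middle
- bore_mouth (a point): centre of the tapped bore at the block's top face; axes as the block's. Bore 30 mm wide and deep; coarse right-hand two-start thread of 20 mm lead (brass-coloured ridges, 19 mm clear between them). The two ridges start 1.5 mm below the top at the block's +x and -x and descend clockwise from there
- lifter: lifter (puller rod), 74 mm high, 0.16 kg. Origin at its tip, z up towards the handle. Red T-handle bar 60 mm along its x, 12 mm thick along y, z = 52 to 74 mm (grip across y at z = 63); neck 13 mm thick; steel collar 40 mm across, z = 22 to 28 mm; threaded shank 16 mm thick with two thread teeth to +x and -x at z = 4 mm, 4 mm thick, 25 mm over both. A half turn looks and works the same
- collar (a point): centre of the underside of the lifter's collar. Entered with the bar 0.5 rad anticlockwise (from above) of the block's x, it stops 10 mm above the block (at other angles up to 16 mm); 3.1 rad clockwise, sinking 20 mm a turn, brings it onto the block: home; 0.5 rad more takes up the thread's 1.5 mm axial play: tight. Side play 1.5 mm: let go while loose it may lean 0.1 rad. Anticlockwise frees it
- stand: lifter's stand, fixed, black: a 64 mm square foot with an upright tube, 32 mm inside, 42 mm outside, its rim 30 mm above the bench. Origin on the bench at the tube's axis. The lifter hangs in it by its collar, its tip 8 mm above the bench
- vial_tray: green plastic tray for the vials, fixed, 160 (x) by 124 (y) mm, walls 4 mm thick, rim 16 mm high, floor 4 mm above the bench; origin on the bench under its centre
- park_tray: dark steel parking tray with a cork-coloured floor, fixed, 120 (x) by 100 (y) mm outside, 112 by 92 mm inside, rim 14 mm high, floor 4 mm above the bench; origin on the bench under its centre. The block fits in flat with its x along the tray's x, either way round
- pot: steel melting pot on an aluminium foot plate, 0.42 kg. The plate is 96 (x) by 76 (y) by 12 mm with two through holes 13 mm wide at x = -36 and +36 mm, y = 0; the round open pot on it is 56 mm across, wall 3 mm, and its rim is 85 mm above the underside. Origin at the centre of the underside. It fits the well either way round; seated, its underside is on the well's floor
- vial1: amber vial with a white screw cap, 60 mm high, glass 22 mm across, cap 23 mm across and 15.5 mm high, 35 g; origin at the centre of its underside, z up along it. At the start it stands 30 mm deep in a 25 mm hole of the block, 30 mm showing. Two to four of the four vials are present, all alike
- vial2: amber vial with a white screw cap, 60 mm high, glass 22 mm across, cap 23 mm across and 15.5 mm high, 35 g; origin at the centre of its underside, z up along it. At the start it stands 30 mm deep in a 25 mm hole of the block, 30 mm showing. Two to four of the four vials are present, all alike
- vial3: amber vial with a white screw cap, 60 mm high, glass 22 mm across, cap 23 mm across and 15.5 mm high, 35 g; origin at the centre of its underside, z up along it. At the start it stands 30 mm deep in a 25 mm hole of the block, 30 mm showing. Two to four of the four vials are present, all alike
- vial4: amber vial with a white screw cap, 60 mm high, glass 22 mm across, cap 23 mm across and 15.5 mm high, 35 g; origin at the centre of its underside, z up along it. At the start it stands 30 mm deep in a 25 mm hole of the block, 30 mm showing. Two to four of the four vials are present, all alike
- jar: bystander: low glass jar with a black lid, 52 mm across, 50 mm high; origin at its underside
- serum1: bystander: amber dropper bottle with a white dropper, 30 mm across, 86 mm high; origin at its underside
- serum2: bystander: another such dropper bottle
Not all that is in view belongs to the job. Leave any pink or purple look-alike of the pot alone.

How it is judged:
On the way, in this order (a step that is already met when the one before it is completed fails the run):
1. every vial present stands upright in the green tray (z of vial1 in the frame of vial_tray between 0.002 and 0.009 m and horizontal distance between each of vial1, vial2, vial3, vial4 and vial_tray below 0.1 m and angle between each of vial1, vial2, vial3, vial4's own z axis and vertical below 0.1 rad and linear speed of each of vial1, vial2, vial3, vial4 below 0.02 m/s and z of vial2 in the frame of vial_tray between 0.002 and 0.009 m and z of vial3 in the frame of vial_tray between 0.002 and 0.009 m and z of vial4 in the frame of vial_tray between 0.002 and 0.009 m), for 0.3 s.
2. the lifter is screwed fully home into the block's bore (z of collar in the frame of bore_mouth below 0.002 m and horizontal distance between collar and bore_mouth below 0.004 m and angle between the z axis of lifter and the z axis of block, either way round below 0.06 rad), for 0.2 s.
3. the block is drawn straight up out of the well on the lifter (z of bore_mouth in the frame of heater above 0.128 m and horizontal distance between bore_mouth and heater below 0.02 m and angle between block's own z axis and vertical below 0.15 rad and distance between collar and bore_mouth below 0.006 m), for 0.02 s.
4. the block is set down flat in the parking tray (z of block in the frame of park_tray between 0.002 and 0.008 m and horizontal distance between block and park_tray below 0.02 m and angle between block's own z axis and vertical below 0.06 rad), for 0.2 s.
At the end, for the whole second after the job is handed in: vials upright on the green tray's floor; block flat in the parking tray, within 20 mm of its centre; lifter upright in its stand, collar on the rim, within 6 mm; pot over both pegs, underside within 2 mm of the well floor, 4 mm of the well's centre and 0.07 rad of its direction; all at rest (all of step 1 and all of step 4 and horizontal distance between lifter and stand below 0.006 m and z of lifter in the frame of stand between 0.005 and 0.012 m and angle between lifter's own z axis and vertical below 0.12 rad and z of pot in the frame of heater between 0.038 and 0.042 m and horizontal distance between pot and heater below 0.004 m and angle between the x axis of pot and the x axis of heater, either way round below 0.07 rad and angle between pot's own z axis and vertical below 0.03 rad and linear speed of each of pot, block below 0.02 m/s); the robot touches nothing.
It fails at once if the jar or a dropper bottle is shifted by more than 30 mm or knocked over (distance of any of jar, serum1, serum2 from where it was at the start of the episode above 0.03 m or angle between any of jar, serum1, serum2's own z axis and vertical above 0.4 rad).
It fails at once if the block is tipped by more than 0.35 rad (angle between block's own z axis and vertical above 0.35 rad).
Of vial1, vial2, vial3, vial4 only 2 to 4 are there at a start; the rules pass over those that are not, and their reading is None.
At some moment in a run one of pot may be knocked a few centimetres aside while the robot is not near it.
It also fails if it takes over 210 s, if anything falls off the work surface, if the arm or the gripper's body presses on something with over 40 N, if the wrist force passes 120 N, or if a joint passes its speed limit or range.

ROBOT

A 6-joint arm with a two-finger parallel gripper is mounted at the origin on the work surface. World frame = base frame: x ahead of the robot, y to its left, z up, the work surface at z = 0. Lengths are in m, angles in rad, forces in N, time in s.
With the tool pointing down it reaches from about 0.4 to 0.825 m from the base axis. Payload 7 kg.
Tool frame: the origin (TCP) lies on the centre line of the jaws, within the pads' length; the fingertips stand 22 mm ahead of it and the grasp point (between the pads) lies 3 mm ahead of it (arm.tcp_to_tips is the distance from the TCP to the fingertips, in m); z points along the fingers, y is the line along which they close (so a half turn about z gives the same grasp; the last joint's range is limited). The gripper opens to 88 mm and grips with 3 to 60 N. Pads are 19 mm wide; open, the fingers measure 130 mm over their backs; the gripper's body (78 mm by 193 mm) begins 47 mm behind the grasp point.
Start: joints at [-1.029, 0.359, 0.012, 0, -1.224, -0.288], TCP at [0.169, -0.653, 0.249] pointing down, gripper open.
Joint ranges: [-3.07, 3.07], [-1.43, 2.12], [-1.02, 1.25], [-3.03, 1.67], [-3.05, -0], [-3.03, 3.03]. Speed limits (rad/s): [2.39, 2.39, 3.01, 3.14, 3.14, 3.14].

INTERFACE

Orientations are given as [roll, pitch, yaw] about the fixed x, y, z axes, in that order (R = Rz(yaw) Ry(pitch) Rx(roll)).
In Python, from station import arm gives the robot as it stands.
- The arm moves only by the tool jog_arm, never from a script. Its argument "targets" is a list of rows, each an object of numbers: "dx", "dy", "dz": the shift along the tool's x, y, z in mm; "rx", "ry", "rz": the turn, a rotation vector about the tool's x, y, z in rad; "gripper": the closure, from 0 (fully open) to 1 (shut). In form: [{"dx": .., "dy": .., "dz": .., "rx": .., "ry": .., "rz": .., "gripper": ..}, ...]. A call has exactly 8 rows; each row is the pose to reach, as a shift and turn from the pose commanded when the call began, along the tool's axes at that moment; what a row does not reach only later rows make up. A row lasts 1/12 s, in which the tool goes at most 41.7 mm and 7.16 degrees, less where a joint would pass 70% of its speed; a pose out of reach is approached as far as the arm can. A call with a gripper value outside its range is refused whole. The fingers move at their own pace and stop on an object; "force" is the grip in N (left out, the last holds). Time passes only in rows, so rows that repeat a pose let the fingers close, or fill a call up. It gives the time, the measured TCP pose, the force, the opening and the grip force at its end, in the units of the state.
- arm.get_state(): the state, without advancing time (a new reading comes with each control period).
- arm.grab_frame(name): name is "scene" or "top" or "wrist"; returns a dict with "frame" (400x640x3 uint8, red, green, blue), "z_map" (400x640 float32, m along the optical axis (not along the pixel's ray), 0 where there is no reading), "fx", "fy", "cx", "cy" (pixels), "view" (4x4, takes a point from world to camera coordinates). Camera axes: x right, y down, z forward; pixel columns grow to the right and rows downward; lengths in m; the calibration is good to about 2 mm. A picture is of the moment at which its call begins.
- arm.job_done(): hands the job in; it is judged then, once.
The state is a dict: "t": time; "q": joint angles; "qd": joint speeds; "joint_efforts": joint torques, N m; "eef_pos": TCP position; "ee_rot": TCP orientation; "force": force on the tool from outside, world axes, zero at the start; "moment": the same for the moment, N m; "width": finger opening in m; "gripper_force": force on a finger pad.
Only numpy, scipy, OpenCV 4.12 (cv2) and the standard library are available. Lean on these libraries where they do the work, as an engineer would, in place of code of your own. Each camera call takes 0.05 s, during which the arm holds its last target. There are 200 camera calls.

## Working session

There is one attempt and no reset: what is moved stays moved. The work goes in short steps, Python scripts to look and compute and a tool call to move; the robot and the scene stay as the last step left them, time stands still between calls to the robot, and variables do not carry over. Pictures are saved under pics/ and viewed, at most 14 in all, crops included, and the job is handed in when it is done.

Besides the shell and the picture viewer there is one more tool, called after "Request:" as a command line: name --argument value ..., lists and objects as JSON in quotes. jog_arm: Moves the arm, as the interface text tells. Its arguments: {"type":"object","properties":{"targets":{"type":"array","items":{"type":"object","properties":{"dx":{"type":"number"},"dy":{"type":"number"},"dz":{"type":"number"},"rx":{"type":"number"},"ry":{"type":"number"},"rz":{"type":"number"},"gripper":{"type":"number"}}}},"force":{"type":"number"}},"required":["targets"]}

```bash
mkdir -p pics; ls
cat > h.py <<'E'
import numpy as np, cv2, pickle
from station import arm
def grab(n, save=None):
    f=arm.grab_frame(n)
    if save: cv2.imwrite('pics/'+save+'.png', f['frame'][:,:,::-1])
    pickle.dump({k:f[k] for k in f},open('pics/'+n+'.pkl','wb'))
    return f
def load(n): return pickle.load(open('pics/'+n+'.pkl','rb'))
def ray(f,u,v,z):
    V=np.array(f['view']);R=V[:3,:3];t=V[:3,3];c=-R.T@t
    d=R.T@np.array([(u-f['cx'])/f['fx'],(v-f['cy'])/f['fy'],1.])
    return c+d*(z-c[2])/d[2]
def cloud(f):
    V=np.array(f['view']);R=V[:3,:3];t=V[:3,3]
    v,u=np.mgrid[:400,:640];z=f['z_map']
    P=np.stack([(u-f['cx'])/f['fx']*z,(v-f['cy'])/f['fy']*z,z],-1)
    return (P-t)@R
def proj(f,p):
    V=np.array(f['view']);c=V[:3,:3]@np.array(p)+V[:3,3]
    return f['fx']*c[0]/c[2]+f['cx'],f['fy']*c[1]/c[2]+f['cy']
E
python3 - <<'E'
from h import *
for n in ('scene','top','wrist'):
    f=grab(n,n+'0'); V=np.array(f['view']); print(n,(-V[:3,:3].T@V[:3,3]).round(3),V[2,:3].round(3),f['fx'])
s=arm.get_state();print(s)
E
```

```text
pics
scene [ 1.026 -0.453  0.917] [-0.411  0.395 -0.822] 437.0300074689957
top [ 0.525 -0.051  1.171] [ 0.076 -0.031 -0.997] 410.63417845813296
wrist [ 0.094 -0.672  0.384] [ 0.281  0.074 -0.957] 341.0814650676714
{'t': 0.15, 'q': array([-1.02890272e+00,  3.59259940e-01,  1.12633568e-02, -2.50599952e-04,
       -1.22407521e+00, -2.88106378e-01]), 'qd': array([-3.66689352e-05, -3.93498929e-03,  3.38535127e-03, -2.14682969e-04,
       -2.48140332e-04,  1.57922937e-03]), 'joint_efforts': array([-1.51258831e-03, -5.83273208e+01,  2.93292153e+01,  7.00114265e+00,
        8.78097519e-03, -1.15937150e-04]), 'eef_pos': array([ 0.16937015, -0.65305893,  0.2478117 ]), 'ee_rot': array([ 3.14030281e+00, -1.36541130e-04, -2.88789064e+00]), 'force': array([-0.05828193, -0.64477635, -0.4656829 ]), 'moment': array([ 0.04077425, -0.02163326,  0.02401575]), 'gripper_force': 0.0, 'width': 0.08785034854963565}
```

View pics/top0.png

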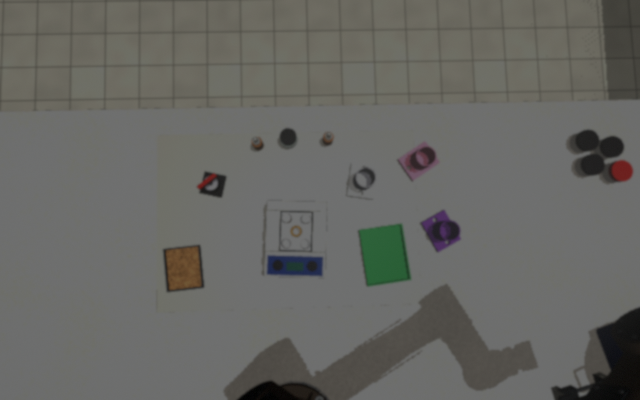

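View pics/scene0.png

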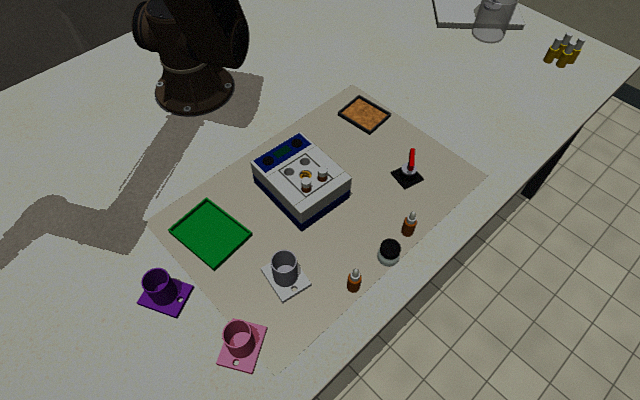

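The top view shows the heater at (295,235) with its panel towards the robot. The green tray is at (385,255), the park tray at (183,268), the stand with the lifter at (212,184) and the steel pot at (363,180). The pink (420,160) and purple (440,230) pots are look-alikes, and the jar and bottles are at (257..327,140). The scene view seems to show vials at (306,185) and (322,175) only.

Run:
```python
from h import *
t=load('top');s=load('scene')
a=cv2.resize(t['frame'][195:285,250:340],(400,400),interpolation=cv2.INTER_CUBIC)
b=cv2.resize(s['frame'][120:240,240:360],(400,400),interpolation=cv2.INTER_CUBIC)
cv2.imwrite('pics/c1.png',np.clip(np.hstack([a,b])[:,:,::-1].astype(float)*1.4,0,255).astype(np.uint8))
C=cloud(t)
def box(name,f,m,z):
    n,l,st,ce=cv2.connectedComponentsWithStats(m.astype(np.uint8))
    for i in np.argsort(-st[1:,4])[:3]+1:
        if st[i,4]<15: continue
        v,u=np.where(l==i); P=np.array([ray(f,x,y,z)[:2] for x,y in zip(u,v)]).astype(np.float32)
        r=cv2.minAreaRect(P); print(name,st[i,4],ce[i].round(),np.round(r[0],4),np.round(r[1],4),round(r[2],1))
for f,nm in((t,'top'),(s,'scene')):
    h=cv2.cvtColor(f['frame'],cv2.COLOR_RGB2HSV);H,S,V=[h[...,i].astype(int) for i in range(3)]
    print(nm)
    box('green',f,(abs(H-60)<12)&(S>120)&(V>40),.016)
    box('blue',f,(abs(H-118)<10)&(S>120),.087)
    box('red',f,((H<6)|(H>174))&(S>150)&(V>70),.074+.008)
    box('cork',f,(abs(H-14)<8)&(S>100)&(V>60),.006)
```

```text
top
green 2207 [384. 255.] [ 0.4619 -0.2682] [0.1513 0.1162] 7.1
blue 511 [294. 265.] [ 0.4446 -0.0182] [0.1358 0.0424] 87.0
red 306 [621. 170.] [ 0.6753 -0.9177] [0.054  0.0497] 88.6
red 72 [207. 181.] [0.6731 0.208 ] [0.0099 0.0524] 39.7
cork 1322 [183. 268.] [0.4408 0.2936] [0.1113 0.091 ] 5.0
cork 17 [258. 145.] [0.7829 0.0807] [0.0073 0.0217] 17.5
scene
green 2883 [210. 233.] [ 0.4607 -0.2701] [0.1607 0.1255] 6.8
blue 637 [303. 207.] [ 0.5805 -0.1002] [0.2354 0.1295] 34.9
blue 593 [282. 153.] [ 0.4421 -0.0165] [0.1436 0.0488] 86.7
red 78 [412. 157.] [0.6729 0.2104] [0.0106 0.0597] 36.6
cork 750 [364. 114.] [0.4375 0.2977] [0.1082 0.0847] 4.8
cork 58 [354. 280.] [ 0.7824 -0.1035] [0.0299 0.0229] 35.2
cork 46 [305. 174.] [0.4856 0.0198] [0.0291 0.0202] 47.8
```

View pics/c1.png

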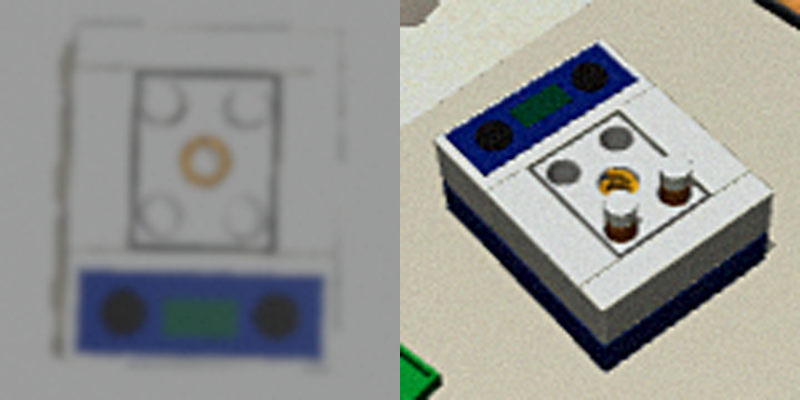

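The crop shows two vials, both in the holes on the +x side, with the bore between the rows of holes.

Candidates:
- **Pot:** steel (363,180), against pink (420,160) and purple (440,230). I choose the steel one.
- **Lifter:** red bar (207,181), against the far red cylinder (621,170). I choose the bar.
- **Vials:** block vials, against the dropper bottles (257,145) and (327,140). I choose the block vials.

```bash
cat >> h.py <<'E'
from scipy.spatial.transform import Rotation as Ro
def go(x,y,z,yaw,yawref=None):
    s=arm.get_state();p=np.array(s['eef_pos']);R=Ro.from_euler('xyz',s['ee_rot']);
    d=R.inv().apply(np.array([x,y,z])-p)*1000
    T=Ro.from_euler('xyz',[np.pi,0,yaw]); r=(R.inv()*T).as_rotvec()
    print('at',p.round(4),np.round(s['ee_rot'],3),'d mm',d.round(1),'rot',r.round(3),'t',round(s['t'],2),'F',np.round(s['force'],1),'w',round(s['width'],4))
E
python3 - <<'E'
from h import *
t=load('top');s=load('scene')
b=ray(t,296.1,231,.084);print(b,ray(s,305.4,174.6,.083))
go(b[0],b[1]-.025,.30,-1.62)
E
```

```text
[ 0.53368726 -0.02517071  0.084     ] [ 0.53264331 -0.02168256  0.083     ]
at [ 0.1694 -0.6531  0.2478] [ 3.14  -0.    -2.888] d mm [-504.   492.2  -51.6] rot [ 1.000e-03  1.000e-03 -1.268e+00] t 0.15 F [-0.1 -0.6 -0.5] w 0.0879
```

Request:
jog_arm --targets '[{"dx": -42,"dy": 41,"dz": -17},{"dx": -84,"dy": 82,"dz": -17},{"dx": -168,"dy": 164,"dz": -17},{"dx": -168,"dy": 164,"dz": -17},{"dx": -168,"dy": 164,"dz": -17},{"dx": -168,"dy": 164,"dz": -17},{"dx": -168,"dy": 164,"dz": -17},{"dx": -168,"dy": 164,"dz": -17}]'

```text
invalid input at $.targets[0]: expected keys dx, dy, dz, rx, ry, rz, gripper
```

Request:
jog_arm --targets '[{"dx": -168,"dy": 164,"dz": -17},{"dx": -168,"dy": 164,"dz": -17},{"dx": -168,"dy": 164,"dz": -17},{"dx": -168,"dy": 164,"dz": -17},{"dx": -168,"dy": 164,"dz": -17},{"dx": -168,"dy": 164,"dz": -17},{"dx": -168,"dy": 164,"dz": -17},{"dx": -168,"dy": 164,"dz": -17}]'

```text
invalid input at $.targets[0]: expected keys dx, dy, dz, rx, ry, rz, gripper
```

Request:
jog_arm --targets '[{"dx": -168,"dy": 164,"dz": -17,"rz": -0.634},{"dx": -168,"dy": 164,"dz": -17,"rz": -0.634},{"dx": -168,"dy": 164,"dz": -17,"rz": -0.634},{"dx": -168,"dy": 164,"dz": -17,"rz": -0.634},{"dx": -168,"dy": 164,"dz": -17,"rz": -0.634},{"dx": -168,"dy": 164,"dz": -17,"rz": -0.634},{"dx": -168,"dy": 164,"dz": -17,"rz": -0.634},{"dx": -168,"dy": 164,"dz": -17,"rz": -0.634}]'

```text
invalid input at $.targets[0]: expected keys dx, dy, dz, rx, ry, rz, gripper
```

Request:
jog_arm --targets '[{"rz": -0.634},{"rz": -0.634},{"rz": -0.634},{"rz": -0.634},{"rz": -0.634},{"rz": -0.634},{"rz": -0.634},{"rz": -0.634}]'

```text
invalid input at $.targets[0]: expected keys dx, dy, dz, rx, ry, rz, gripper
```

Run:
```python
from h import *
go(.534,-.05,.30,-1.62)
f=grab('wrist','w1');V=np.array(f['view']);print((-V[:3,:3].T@V[:3,3]).round(4),V.round(3))
print(arm.get_state()['q'])
for p in [(.534,-.025,.084),(.566,.0,.115),(.566,-.05,.115)]: print(proj(f,p))
```

```text
at [ 0.1694 -0.6531  0.2478] [ 3.14  -0.    -2.888] d mm [-504.3  492.3  -51.6] rot [ 1.000e-03  1.000e-03 -1.268e+00] t 0.15 F [-0.1 -0.6 -0.5] w 0.0879
[ 0.0935 -0.6725  0.3836] [[-0.252  0.968  0.     0.674]
 [ 0.926  0.241  0.291 -0.036]
 [ 0.281  0.074 -0.957  0.39 ]
 [ 0.     0.     0.     1.   ]]
[-1.02889991e+00  3.59072637e-01  1.14290323e-02 -1.69627047e-04
 -1.22410154e+00 -2.88073780e-01]
(np.float64(702.7993649473926), np.float64(553.768235386434))
(np.float64(731.7480669499976), np.float64(603.6072824551968))
(np.float64(697.3711213895733), np.float64(597.6057650905224))
```

View pics/w1.png

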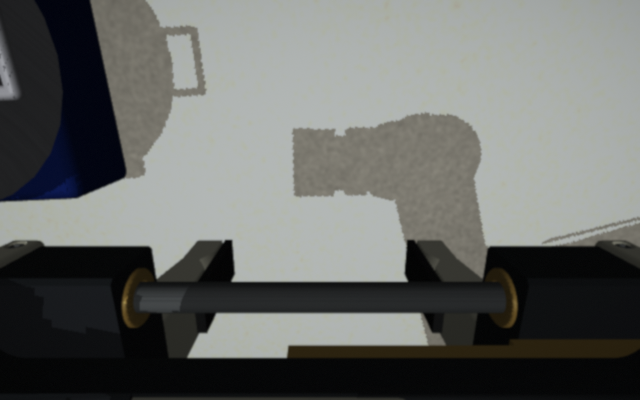

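All row keys are required. The wrist view shows the fingers filling rows below 240, so the useful field lies on the tool's +x side.

Run:
```python
from h import *
go(.534,.02,.30,-1.62)
```

```text
at [ 0.1694 -0.6531  0.248 ] [ 3.141 -0.    -2.888] d mm [-521.9  560.1  -51.5] rot [ 1.000e-03  1.000e-03 -1.268e+00] t 0.2 F [ 0.2 -0.7  1.5] w 0.0878
```

Request:
jog_arm --targets '[{"dx": -25,"dy": 26,"dz": -17,"rx": 0,"ry": 0,"rz": 0,"gripper": 0},{"dx": -50,"dy": 53,"dz": -17,"rx": 0,"ry": 0,"rz": 0,"gripper": 0},{"dx": -174,"dy": 187,"dz": -17,"rx": 0,"ry": 0,"rz": 0,"gripper": 0},{"dx": -174,"dy": 187,"dz": -17,"rx": 0,"ry": 0,"rz": 0,"gripper": 0},{"dx": -174,"dy": 187,"dz": -17,"rx": 0,"ry": 0,"rz": 0,"gripper": 0},{"dx": -174,"dy": 187,"dz": -17,"rx": 0,"ry": 0,"rz": 0,"gripper": 0},{"dx": -174,"dy": 187,"dz": -17,"rx": 0,"ry": 0,"rz": 0,"gripper": 0},{"dx": -174,"dy": 187,"dz": -17,"rx": 0,"ry": 0,"rz": 0,"gripper": 0}]'

```text
t: 0.87
eef_pos: [0.2922, -0.4259, 0.2662]
ee_rot: [-3.141, 0.001, -2.884]
force: [0.7, -1.0, 0.9]
width: 0.0876
gripper_force: 0.0
```

Request:
jog_arm --targets '[{"dx": -174,"dy": 187,"dz": -17,"rx": 0,"ry": 0,"rz": 0,"gripper": 0},{"dx": -174,"dy": 187,"dz": -17,"rx": 0,"ry": 0,"rz": 0,"gripper": 0},{"dx": -174,"dy": 187,"dz": -17,"rx": 0,"ry": 0,"rz": 0,"gripper": 0},{"dx": -174,"dy": 187,"dz": -17,"rx": 0,"ry": 0,"rz": 0,"gripper": 0},{"dx": -174,"dy": 187,"dz": -17,"rx": 0,"ry": 0,"rz": 0,"gripper": 0},{"dx": -174,"dy": 187,"dz": -17,"rx": 0,"ry": 0,"rz": 0,"gripper": 0},{"dx": -174,"dy": 187,"dz": -17,"rx": 0,"ry": 0,"rz": 0,"gripper": 0},{"dx": -174,"dy": 187,"dz": -17,"rx": 0,"ry": 0,"rz": 0,"gripper": 0}]'

```text
t: 1.53
eef_pos: [0.4137, -0.2021, 0.2829]
ee_rot: [-3.141, 0.001, -2.884]
force: [0.4, 0.2, -0.6]
width: 0.0872
gripper_force: 0.0
```

Request:
jog_arm --targets '[{"dx": -174,"dy": 187,"dz": -17,"rx": 0,"ry": 0,"rz": -0.7,"gripper": 0.4},{"dx": -174,"dy": 187,"dz": -17,"rx": 0,"ry": 0,"rz": -0.7,"gripper": 0.4},{"dx": -174,"dy": 187,"dz": -17,"rx": 0,"ry": 0,"rz": -0.7,"gripper": 0.4},{"dx": -174,"dy": 187,"dz": -17,"rx": 0,"ry": 0,"rz": -0.7,"gripper": 0.4},{"dx": -174,"dy": 187,"dz": -17,"rx": 0,"ry": 0,"rz": -0.7,"gripper": 0.4},{"dx": -174,"dy": 187,"dz": -17,"rx": 0,"ry": 0,"rz": -0.7,"gripper": 0.4},{"dx": -174,"dy": 187,"dz": -17,"rx": 0,"ry": 0,"rz": -0.7,"gripper": 0.4},{"dx": -174,"dy": 187,"dz": -17,"rx": 0,"ry": 0,"rz": -0.7,"gripper": 0.4}]'

```text
t: 2.2
eef_pos: [0.5349, 0.0217, 0.2987]
ee_rot: [3.141, -0.001, -2.186]
force: [-0.3, 0.4, -0.4]
width: 0.0526
gripper_force: 0.0
```

Run:
```python
from h import *
go(.534,.02,.30,-1.62)
print(arm.get_state()['q'])
```

```text
at [0.5349 0.0217 0.2987] [ 3.141e+00 -1.000e-03 -2.186e+00] d mm [ 1.9 -0.2 -1.3] rot [ 0.001 -0.001 -0.566] t 2.2 F [-0.3  0.4 -0.4] w 0.0526
[ 4.06926600e-01  9.87824692e-02 -2.14222423e-01  2.08475467e-05
 -1.25935174e+00 -1.02231263e+00]
```

Request:
jog_arm --targets '[{"dx": 2,"dy": 0,"dz": -1,"rx": 0,"ry": 0,"rz": -0.566,"gripper": 0.5},{"dx": 2,"dy": 0,"dz": -1,"rx": 0,"ry": 0,"rz": -0.566,"gripper": 0.5},{"dx": 2,"dy": 0,"dz": -1,"rx": 0,"ry": 0,"rz": -0.566,"gripper": 0.5},{"dx": 2,"dy": 0,"dz": -1,"rx": 0,"ry": 0,"rz": -0.566,"gripper": 0.5},{"dx": 2,"dy": 0,"dz": -1,"rx": 0,"ry": 0,"rz": -0.566,"gripper": 0.5},{"dx": 2,"dy": 0,"dz": -1,"rx": 0,"ry": 0,"rz": -0.566,"gripper": 0.5},{"dx": 2,"dy": 0,"dz": -1,"rx": 0,"ry": 0,"rz": -0.566,"gripper": 0.5},{"dx": 2,"dy": 0,"dz": -1,"rx": 0,"ry": 0,"rz": -0.566,"gripper": 0.5}]'

```text
t: 2.87
eef_pos: [0.5325, 0.018, 0.3005]
ee_rot: [3.141, -0.0, -1.626]
force: [-0.5, -0.4, -0.3]
width: 0.0439
gripper_force: 0.0
```

Run:
```python
from h import *
go(.534,.02,.30,-1.62)
f=grab('wrist','w2')
for p in [(.534,-.025,.084),(.566,.0,.115),(.566,-.05,.115)]: print(np.round(proj(f,p)))
```

```text
at [0.5325 0.018  0.3005] [ 3.141 -0.    -1.626] d mm [-2.  -1.4  0.5] rot [ 0.    -0.    -0.006] t 2.87 F [-0.5 -0.4 -0.3] w 0.0439
[316. 132.]
[284. 164.]
[279. 110.]
```

View pics/w2.png

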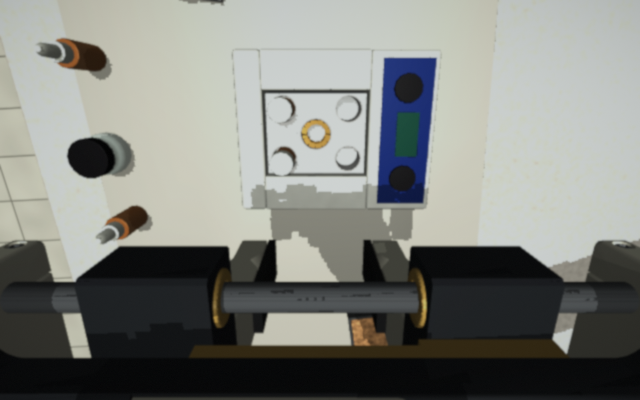

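The wrist view shows the bore ring at (316,133), vials at (283,108) and (284,158), and empty holes at (348,108) and (348,157). The block's dark gap outlines (263..369, 90..175) and the panel is on the right.

Run:
```python
from h import *
f=load('wrist');C=cloud(f);h=cv2.cvtColor(f['frame'],cv2.COLOR_RGB2HSV).astype(int)
H,S,V=h[...,0],h[...,1],h[...,2]
def rect(m,z,nm):
    n,l,st,ce=cv2.connectedComponentsWithStats(m.astype(np.uint8),connectivity=8)
    i=1+np.argmax(st[1:,4]);v,u=np.where(l==i)
    P=np.array([ray(f,a,b,z)[:2] for a,b in zip(u,v)]).astype(np.float32);r=cv2.minAreaRect(P)
    print(nm,st[i],np.round(r[0],4),np.round(r[1],4),round(r[2],2))
roi=np.zeros(H.shape,bool);roi[40:230,225:450]=1
rect(roi&(abs(H-17)<12)&(S>90)&(np.mgrid[:400,:640][0]<152)&(np.mgrid[:400,:640][0]>115)&(np.mgrid[:400,:640][1]>298)&(np.mgrid[:400,:640][1]<336),.084,'bore')
rect(roi&(abs(H-118)<12)&(S>120),.087,'blue')
g=f['frame'].max(2).astype(int);m=roi.copy();m[:85]=0;m[180:]=0;m[:,:258]=0;m[:,374:]=0
rect(m&(g<110),.086,'gap')
for u0 in (283,):
  for v0 in (108,158):
    sub=C[v0-22:v0+22,u0-22:u0+22].reshape(-1,3);s=sub[(sub[:,2]>.110)&(sub[:,2]<.12)]
    print('cap',len(s),np.round(s.mean(0),4),np.round((s.max(0)+s.min(0))/2,4),np.round(np.ptp(s,0),4))
z=C[125:142,308:325,2];print('block z',np.median(C[95:170,300:330,2]), 'rim',np.median(C[60:80,280:350,2]))
pk=C[m&(C[...,2]>.05)];
```

```text
bore [302 120  28  28 377] [ 0.5345 -0.0234] [0.0272 0.0276] 86.9
blue [ 378   59   58  144 4745] [ 0.4446 -0.0177] [0.1425 0.0484] 86.84
gap [262  90 108  86 843] [ 0.5345 -0.0232] [0.0851 0.1057] 86.9
cap 493 [ 0.5655 -0.0495  0.1147] [ 0.5657 -0.0492  0.1135] [0.0228 0.0223 0.0063]
cap 442 [ 5.682e-01 -1.000e-04  1.146e-01] [5.682e-01 1.000e-04 1.136e-01] [0.0221 0.0221 0.007 ]
block z 0.0843155015419241 rim 0.08678897305685676
```

Run:
```python
from h import *
go(.568,.0,.1115,-1.626)
```

```text
at [0.5326 0.0183 0.3005] [ 3.141 -0.    -1.625] d mm [ 16.3 -36.4 189. ] rot [ 0.    -0.     0.001] t 2.92 F [ 1.3  0.4 -0.3] w 0.0439
```

Request:
jog_arm --targets '[{"dx": 16,"dy": -36,"dz": 0,"rx": 0,"ry": 0,"rz": 0,"gripper": 0.5},{"dx": 16,"dy": -36,"dz": 30,"rx": 0,"ry": 0,"rz": 0,"gripper": 0.5},{"dx": 16,"dy": -36,"dz": 70,"rx": 0,"ry": 0,"rz": 0,"gripper": 0.5},{"dx": 16,"dy": -36,"dz": 110,"rx": 0,"ry": 0,"rz": 0,"gripper": 0.5},{"dx": 16,"dy": -36,"dz": 145,"rx": 0,"ry": 0,"rz": 0,"gripper": 0.5},{"dx": 16,"dy": -36,"dz": 172,"rx": 0,"ry": 0,"rz": 0,"gripper": 0.5},{"dx": 16,"dy": -36,"dz": 186,"rx": 0,"ry": 0,"rz": 0,"gripper": 0.5},{"dx": 16,"dy": -36,"dz": 189,"rx": 0,"ry": 0,"rz": 0,"gripper": 0.5}]'

```text
t: 3.58
eef_pos: [0.5659, 0.0005, 0.1093]
ee_rot: [3.136, -0.002, -1.623]
force: [-8.2, 0.1, 12.2]
width: 0.0441
gripper_force: 5.5
```

Request:
jog_arm --targets '[{"dx": 0,"dy": 0,"dz": 0,"rx": 0,"ry": 0,"rz": 0,"gripper": 1},{"dx": 0,"dy": 0,"dz": 0,"rx": 0,"ry": 0,"rz": 0,"gripper": 1},{"dx": 0,"dy": 0,"dz": 0,"rx": 0,"ry": 0,"rz": 0,"gripper": 1},{"dx": 0,"dy": 0,"dz": 0,"rx": 0,"ry": 0,"rz": 0,"gripper": 1},{"dx": 0,"dy": 0,"dz": 0,"rx": 0,"ry": 0,"rz": 0,"gripper": 1},{"dx": 0,"dy": 0,"dz": 0,"rx": 0,"ry": 0,"rz": 0,"gripper": 1},{"dx": 0,"dy": 0,"dz": 0,"rx": 0,"ry": 0,"rz": 0,"gripper": 1},{"dx": 0,"dy": 0,"dz": 0,"rx": 0,"ry": 0,"rz": 0,"gripper": 1}]' --force 15

```text
t: 4.25
eef_pos: [0.5682, 0.0014, 0.112]
ee_rot: [-3.141, 0.0, -1.622]
force: [0.2, -0.4, 2.4]
width: 0.0223
gripper_force: 15.0
```

Request:
jog_arm --targets '[{"dx": 0,"dy": 0,"dz": -5,"rx": 0,"ry": 0,"rz": 0,"gripper": 1},{"dx": 0,"dy": 0,"dz": -15,"rx": 0,"ry": 0,"rz": 0,"gripper": 1},{"dx": 0,"dy": 0,"dz": -30,"rx": 0,"ry": 0,"rz": 0,"gripper": 1},{"dx": 0,"dy": 0,"dz": -48,"rx": 0,"ry": 0,"rz": 0,"gripper": 1},{"dx": 0,"dy": 0,"dz": -64,"rx": 0,"ry": 0,"rz": 0,"gripper": 1},{"dx": 0,"dy": 0,"dz": -74,"rx": 0,"ry": 0,"rz": 0,"gripper": 1},{"dx": 0,"dy": 0,"dz": -80,"rx": 0,"ry": 0,"rz": 0,"gripper": 1},{"dx": 0,"dy": 0,"dz": -80,"rx": 0,"ry": 0,"rz": 0,"gripper": 1}]'

```text
t: 4.92
eef_pos: [0.5684, 0.0014, 0.1931]
ee_rot: [-3.139, 0.001, -1.622]
force: [0.5, 0.5, -1.0]
width: 0.0222
gripper_force: 15.0
```

Run:
```python
from h import *
go(.461,-.295,.1915,-1.626)
print(arm.get_state()['gripper_force'])
```

```text
at [0.5684 0.0014 0.1931] [-3.139e+00  1.000e-03 -1.622e+00] d mm [301.5  92.2   1.2] rot [-0.002  0.001  0.004] t 4.92 F [ 0.5  0.5 -1. ] w 0.0222
15.00003844499588
```

Request:
jog_arm --targets '[{"dx": 18,"dy": 6,"dz": 0,"rx": 0,"ry": 0,"rz": 0,"gripper": 1},{"dx": 54,"dy": 17,"dz": 0,"rx": 0,"ry": 0,"rz": 0,"gripper": 1},{"dx": 93,"dy": 28,"dz": 0,"rx": 0,"ry": 0,"rz": 0,"gripper": 1},{"dx": 132,"dy": 40,"dz": 0,"rx": 0,"ry": 0,"rz": 0,"gripper": 1},{"dx": 171,"dy": 52,"dz": 0,"rx": 0,"ry": 0,"rz": 0,"gripper": 1},{"dx": 210,"dy": 64,"dz": 0,"rx": 0,"ry": 0,"rz": 0,"gripper": 1},{"dx": 246,"dy": 75,"dz": 0,"rx": 0,"ry": 0,"rz": 0,"gripper": 1},{"dx": 272,"dy": 83,"dz": 0,"rx": 0,"ry": 0,"rz": 0,"gripper": 1}]'

```text
t: 5.58
eef_pos: [0.4691, -0.2683, 0.1906]
ee_rot: [3.14, 0.0, -1.623]
force: [0.1, -0.6, 0.2]
width: 0.0224
gripper_force: 15.0
```

Request:
jog_arm --targets '[{"dx": 18,"dy": 6,"dz": 5,"rx": 0,"ry": 0,"rz": 0,"gripper": 1},{"dx": 26,"dy": 8,"dz": 20,"rx": 0,"ry": 0,"rz": 0,"gripper": 1},{"dx": 29,"dy": 9,"dz": 45,"rx": 0,"ry": 0,"rz": 0,"gripper": 1},{"dx": 29,"dy": 9,"dz": 70,"rx": 0,"ry": 0,"rz": 0,"gripper": 1},{"dx": 29,"dy": 9,"dz": 92,"rx": 0,"ry": 0,"rz": 0,"gripper": 1},{"dx": 29,"dy": 9,"dz": 108,"rx": 0,"ry": 0,"rz": 0,"gripper": 1},{"dx": 29,"dy": 9,"dz": 116,"rx": 0,"ry": 0,"rz": 0,"gripper": 1},{"dx": 29,"dy": 9,"dz": 120,"rx": 0,"ry": 0,"rz": 0,"gripper": 1}]'

```text
t: 6.25
eef_pos: [0.4594, -0.2943, 0.0696]
ee_rot: [3.138, 0.001, -1.622]
force: [0.1, -0.5, -1.3]
width: 0.0223
gripper_force: 15.0
```

Run:
```python
from h import *
go(.461,-.295,.0615,-1.626)
```

```text
at [ 0.4594 -0.2943  0.0696] [ 3.138e+00  1.000e-03 -1.622e+00] d mm [ 0.6 -1.6  8.1] rot [0.003 0.001 0.004] t 6.25 F [ 0.1 -0.5 -1.3] w 0.0223
```

Request:
jog_arm --targets '[{"dx": 0,"dy": 0,"dz": 3,"rx": 0,"ry": 0,"rz": 0,"gripper": 1},{"dx": 0,"dy": 0,"dz": 6,"rx": 0,"ry": 0,"rz": 0,"gripper": 1},{"dx": 0,"dy": 0,"dz": 8.5,"rx": 0,"ry": 0,"rz": 0,"gripper": 1},{"dx": 0,"dy": 0,"dz": 8.5,"rx": 0,"ry": 0,"rz": 0,"gripper": 1},{"dx": 0,"dy": 0,"dz": 8.5,"rx": 0,"ry": 0,"rz": 0,"gripper": 0.5},{"dx": 0,"dy": 0,"dz": 8.5,"rx": 0,"ry": 0,"rz": 0,"gripper": 0.5},{"dx": 0,"dy": 0,"dz": 8.5,"rx": 0,"ry": 0,"rz": 0,"gripper": 0.5},{"dx": 0,"dy": 0,"dz": 8.5,"rx": 0,"ry": 0,"rz": 0,"gripper": 0.5}]'

```text
t: 6.92
eef_pos: [0.4608, -0.2947, 0.0634]
ee_rot: [-3.141, -0.0, -1.622]
force: [-0.9, 0.6, -0.1]
width: 0.0414
gripper_force: 0.0
```

Request:
jog_arm --targets '[{"dx": 0,"dy": 0,"dz": 0,"rx": 0,"ry": 0,"rz": 0,"gripper": 0.5},{"dx": 0,"dy": 0,"dz": -10,"rx": 0,"ry": 0,"rz": 0,"gripper": 0.5},{"dx": 0,"dy": 0,"dz": -35,"rx": 0,"ry": 0,"rz": 0,"gripper": 0.5},{"dx": 0,"dy": 0,"dz": -70,"rx": 0,"ry": 0,"rz": 0,"gripper": 0.5},{"dx": 0,"dy": 0,"dz": -105,"rx": 0,"ry": 0,"rz": 0,"gripper": 0.5},{"dx": 0,"dy": 0,"dz": -130,"rx": 0,"ry": 0,"rz": 0,"gripper": 0.5},{"dx": 0,"dy": 0,"dz": -130,"rx": 0,"ry": 0,"rz": 0,"gripper": 0.5},{"dx": 0,"dy": 0,"dz": -130,"rx": 0,"ry": 0,"rz": 0,"gripper": 0.5}]'

```text
t: 7.58
eef_pos: [0.4616, -0.2949, 0.1958]
ee_rot: [-3.137, -0.001, -1.622]
force: [0.8, -0.2, -1.0]
width: 0.0438
gripper_force: 0.0
```

Run:
```python
from h import *
go(.5657,-.0497,.1925,-1.626)
```

```text
at [ 0.4616 -0.2949  0.1958] [-3.137e+00 -1.000e-03 -1.622e+00] d mm [-250.2  -91.5    3.5] rot [-0.005 -0.001  0.004] t 7.58 F [ 0.8 -0.2 -1. ] w 0.0438
```

Request:
jog_arm --targets '[{"dx": -20,"dy": -7,"dz": 0,"rx": 0,"ry": 0,"rz": 0,"gripper": 0.5},{"dx": -57,"dy": -20,"dz": 1,"rx": 0,"ry": 0,"rz": 0,"gripper": 0.5},{"dx": -96,"dy": -35,"dz": 2,"rx": 0,"ry": 0,"rz": 0,"gripper": 0.5},{"dx": -135,"dy": -49,"dz": 3,"rx": 0,"ry": 0,"rz": 0,"gripper": 0.5},{"dx": -174,"dy": -63,"dz": 3,"rx": 0,"ry": 0,"rz": 0,"gripper": 0.5},{"dx": -212,"dy": -77,"dz": 3,"rx": 0,"ry": 0,"rz": 0,"gripper": 0.5},{"dx": -240,"dy": -88,"dz": 3,"rx": 0,"ry": 0,"rz": 0,"gripper": 0.5},{"dx": -250,"dy": -91.5,"dz": 3,"rx": 0,"ry": 0,"rz": 0,"gripper": 0.5}]'

```text
t: 8.25
eef_pos: [0.5657, -0.0462, 0.1892]
ee_rot: [3.14, -0.0, -1.619]
force: [0.8, -0.1, 0.6]
width: 0.044
gripper_force: 0.0
```

Request:
jog_arm --targets '[{"dx": 0,"dy": 0,"dz": 0,"rx": 0,"ry": 0,"rz": 0,"gripper": 0.5},{"dx": 0,"dy": 0,"dz": 10,"rx": 0,"ry": 0,"rz": 0,"gripper": 0.5},{"dx": 0,"dy": 0,"dz": 25,"rx": 0,"ry": 0,"rz": 0,"gripper": 0.5},{"dx": 0,"dy": 0,"dz": 43,"rx": 0,"ry": 0,"rz": 0,"gripper": 0.5},{"dx": 0,"dy": 0,"dz": 58,"rx": 0,"ry": 0,"rz": 0,"gripper": 0.5},{"dx": 0,"dy": 0,"dz": 70,"rx": 0,"ry": 0,"rz": 0,"gripper": 0.5},{"dx": 0,"dy": 0,"dz": 77,"rx": 0,"ry": 0,"rz": 0,"gripper": 0.5},{"dx": 0,"dy": 0,"dz": 79,"rx": 0,"ry": 0,"rz": 0,"gripper": 0.5}]'

```text
t: 8.92
eef_pos: [0.5629, -0.0511, 0.1094]
ee_rot: [3.138, -0.001, -1.623]
force: [-5.0, 0.6, 6.3]
width: 0.0439
gripper_force: 3.1
```

Request:
jog_arm --targets '[{"dx": 0,"dy": 0,"dz": 0,"rx": 0,"ry": 0,"rz": 0,"gripper": 1},{"dx": 0,"dy": 0,"dz": 0,"rx": 0,"ry": 0,"rz": 0,"gripper": 1},{"dx": 0,"dy": 0,"dz": 0,"rx": 0,"ry": 0,"rz": 0,"gripper": 1},{"dx": 0,"dy": 0,"dz": 0,"rx": 0,"ry": 0,"rz": 0,"gripper": 1},{"dx": 0,"dy": 0,"dz": 0,"rx": 0,"ry": 0,"rz": 0,"gripper": 1},{"dx": 0,"dy": 0,"dz": 0,"rx": 0,"ry": 0,"rz": 0,"gripper": 1},{"dx": 0,"dy": 0,"dz": 0,"rx": 0,"ry": 0,"rz": 0,"gripper": 1},{"dx": 0,"dy": 0,"dz": 0,"rx": 0,"ry": 0,"rz": 0,"gripper": 1}]' --force 15

```text
t: 9.58
eef_pos: [0.5652, -0.0495, 0.1116]
ee_rot: [-3.141, 0.0, -1.621]
force: [0.0, -0.9, 3.8]
width: 0.0221
gripper_force: 15.0
```

Request:
jog_arm --targets '[{"dx": 0,"dy": 0,"dz": -5,"rx": 0,"ry": 0,"rz": 0,"gripper": 1},{"dx": 0,"dy": 0,"dz": -15,"rx": 0,"ry": 0,"rz": 0,"gripper": 1},{"dx": 0,"dy": 0,"dz": -30,"rx": 0,"ry": 0,"rz": 0,"gripper": 1},{"dx": 0,"dy": 0,"dz": -48,"rx": 0,"ry": 0,"rz": 0,"gripper": 1},{"dx": 0,"dy": 0,"dz": -64,"rx": 0,"ry": 0,"rz": 0,"gripper": 1},{"dx": 0,"dy": 0,"dz": -74,"rx": 0,"ry": 0,"rz": 0,"gripper": 1},{"dx": 0,"dy": 0,"dz": -80,"rx": 0,"ry": 0,"rz": 0,"gripper": 1},{"dx": 0,"dy": 0,"dz": -80,"rx": 0,"ry": 0,"rz": 0,"gripper": 1}]'

```text
t: 10.25
eef_pos: [0.5653, -0.0495, 0.1926]
ee_rot: [-3.139, 0.001, -1.622]
force: [0.7, -0.0, -0.8]
width: 0.0226
gripper_force: 15.0
```

Run:
```python
from h import *
go(.463,-.240,.0745,-1.626)
```

```text
at [ 0.5653 -0.0495  0.1926] [-3.139e+00  1.000e-03 -1.622e+00] d mm [195.5  92.7 117.7] rot [-0.002  0.001  0.004] t 10.25 F [ 0.7 -0.  -0.8] w 0.0226
```

Request:
jog_arm --targets '[{"dx": 15,"dy": 7,"dz": 0,"rx": 0,"ry": 0,"rz": 0,"gripper": 1},{"dx": 45,"dy": 21,"dz": 0,"rx": 0,"ry": 0,"rz": 0,"gripper": 1},{"dx": 80,"dy": 38,"dz": 0,"rx": 0,"ry": 0,"rz": 0,"gripper": 1},{"dx": 115,"dy": 55,"dz": 0,"rx": 0,"ry": 0,"rz": 0,"gripper": 1},{"dx": 150,"dy": 71,"dz": 0,"rx": 0,"ry": 0,"rz": 0,"gripper": 1},{"dx": 178,"dy": 85,"dz": 0,"rx": 0,"ry": 0,"rz": 0,"gripper": 1},{"dx": 192,"dy": 91,"dz": 0,"rx": 0,"ry": 0,"rz": 0,"gripper": 1},{"dx": 195.5,"dy": 92.7,"dz": 0,"rx": 0,"ry": 0,"rz": 0,"gripper": 1}]'

```text
t: 10.92
eef_pos: [0.4597, -0.2422, 0.19]
ee_rot: [3.139, 0.0, -1.625]
force: [0.3, 0.3, 0.3]
width: 0.0226
gripper_force: 15.0
```

Request:
jog_arm --targets '[{"dx": 0,"dy": 0,"dz": 10,"rx": 0,"ry": 0,"rz": 0,"gripper": 1},{"dx": 0,"dy": 0,"dz": 30,"rx": 0,"ry": 0,"rz": 0,"gripper": 1},{"dx": 0,"dy": 0,"dz": 55,"rx": 0,"ry": 0,"rz": 0,"gripper": 1},{"dx": 0,"dy": 0,"dz": 80,"rx": 0,"ry": 0,"rz": 0,"gripper": 1},{"dx": 0,"dy": 0,"dz": 100,"rx": 0,"ry": 0,"rz": 0,"gripper": 1},{"dx": 0,"dy": 0,"dz": 112,"rx": 0,"ry": 0,"rz": 0,"gripper": 1},{"dx": 0,"dy": 0,"dz": 118,"rx": 0,"ry": 0,"rz": 0,"gripper": 1},{"dx": 0,"dy": 0,"dz": 122,"rx": 0,"ry": 0,"rz": 0,"gripper": 1}]'

```text
t: 11.58
eef_pos: [0.4617, -0.2393, 0.0674]
ee_rot: [3.139, 0.0, -1.621]
force: [-0.0, -0.2, -0.5]
width: 0.0225
gripper_force: 15.0
```

Request:
jog_arm --targets '[{"dx": 0,"dy": 0,"dz": 3,"rx": 0,"ry": 0,"rz": 0,"gripper": 1},{"dx": 0,"dy": 0,"dz": 6,"rx": 0,"ry": 0,"rz": 0,"gripper": 1},{"dx": 0,"dy": 0,"dz": 8.5,"rx": 0,"ry": 0,"rz": 0,"gripper": 1},{"dx": 0,"dy": 0,"dz": 8.5,"rx": 0,"ry": 0,"rz": 0,"gripper": 1},{"dx": 0,"dy": 0,"dz": 8.5,"rx": 0,"ry": 0,"rz": 0,"gripper": 0.5},{"dx": 0,"dy": 0,"dz": 8.5,"rx": 0,"ry": 0,"rz": 0,"gripper": 0.5},{"dx": 0,"dy": 0,"dz": 8.5,"rx": 0,"ry": 0,"rz": 0,"gripper": 0.5},{"dx": 0,"dy": 0,"dz": 8.5,"rx": 0,"ry": 0,"rz": 0,"gripper": 0.5}]'

```text
t: 12.25
eef_pos: [0.4623, -0.2402, 0.0608]
ee_rot: [-3.141, -0.0, -1.622]
force: [0.1, -0.6, -0.3]
width: 0.0415
gripper_force: 0.0
```

Request:
jog_arm --targets '[{"dx": 0,"dy": 0,"dz": 0,"rx": 0,"ry": 0,"rz": 0,"gripper": 0.5},{"dx": 0,"dy": 0,"dz": -10,"rx": 0,"ry": 0,"rz": 0,"gripper": 0.5},{"dx": 0,"dy": 0,"dz": -35,"rx": 0,"ry": 0,"rz": 0,"gripper": 0.5},{"dx": 0,"dy": 0,"dz": -70,"rx": 0,"ry": 0,"rz": 0,"gripper": 0.5},{"dx": 0,"dy": 0,"dz": -110,"rx": 0,"ry": 0,"rz": 0,"gripper": 0.5},{"dx": 0,"dy": 0,"dz": -150,"rx": 0,"ry": 0,"rz": 0,"gripper": 0.5},{"dx": 0,"dy": 0,"dz": -180,"rx": 0,"ry": 0,"rz": 0,"gripper": 0.5},{"dx": 0,"dy": 0,"dz": -180,"rx": 0,"ry": 0,"rz": 0,"gripper": 0.5}]'

```text
t: 12.92
eef_pos: [0.4651, -0.2413, 0.2487]
ee_rot: [-3.13, -0.003, -1.621]
force: [1.2, -0.6, -0.8]
width: 0.0441
gripper_force: 0.0
```

Run:
```python
from h import *
s=grab('scene','s1');t=grab('top')
a=cv2.resize(s['frame'][180:290,150:270],(480,440),interpolation=cv2.INTER_CUBIC)
cv2.imwrite('pics/c2.png',a[:,:,::-1])
C=cloud(s);m=(C[...,2]>.05)&(C[...,2]<.07)&(abs(C[...,0]-.46)<.08)&(C[...,1]<-.2)&(C[...,1]>-.34)
P=C[m];
for q in (P[P[:,1]<-.267],P[P[:,1]>-.267]): print(len(q),np.round([np.median(q,0),q.max(0),q.min(0)],4))
# rough lifter place; view pose
L=np.array([.673,.209]);print(L)
yaw=-.908; go(L[0]-.045*np.cos(yaw),L[1]-.045*np.sin(yaw),.30,yaw)
```

```text
97 [[ 0.4647 -0.2962  0.0653]
 [ 0.472  -0.2842  0.0696]
 [ 0.4501 -0.3065  0.0512]]
94 [[ 0.4665 -0.241   0.0653]
 [ 0.4757 -0.2304  0.0685]
 [ 0.4517 -0.2508  0.0504]]
[0.673 0.209]
at [ 0.4627 -0.2402  0.2429] [-3.137 -0.    -1.622] d mm [-493.3 -157.9  -56.5] rot [-0.004 -0.002 -0.714] t 13.02 F [ 0.4 -0.7 -0.6] w 0.044
```

View pics/c2.png

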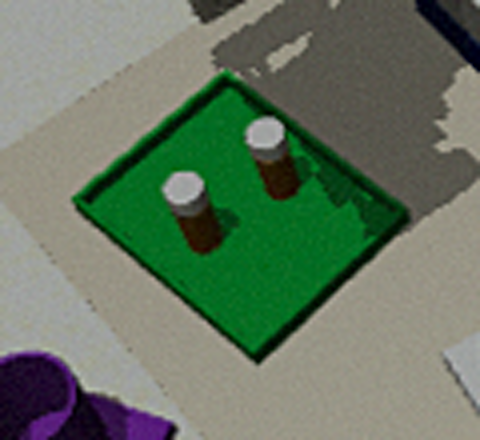

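Both vials stand upright in the tray, at crop (185,210) and (272,160).

Request:
jog_arm --targets '[{"dx": -25,"dy": -8,"dz": -20,"rx": 0,"ry": 0,"rz": 0,"gripper": 0.3},{"dx": -60,"dy": -20,"dz": -40,"rx": 0,"ry": 0,"rz": 0,"gripper": 0.3},{"dx": -95,"dy": -30,"dz": -56,"rx": 0,"ry": 0,"rz": 0,"gripper": 0.3},{"dx": -250,"dy": -79,"dz": -56,"rx": 0,"ry": 0,"rz": 0,"gripper": 0.3},{"dx": -250,"dy": -79,"dz": -56,"rx": 0,"ry": 0,"rz": 0,"gripper": 0.3},{"dx": -250,"dy": -79,"dz": -56,"rx": 0,"ry": 0,"rz": 0,"gripper": 0.3},{"dx": -250,"dy": -79,"dz": -56,"rx": 0,"ry": 0,"rz": 0,"gripper": 0.3},{"dx": -250,"dy": -79,"dz": -56,"rx": 0,"ry": 0,"rz": 0,"gripper": 0.3}]'

```text
t: 13.68
eef_pos: [0.5551, 0.0104, 0.2949]
ee_rot: [3.14, -0.0, -1.618]
force: [0.2, -1.4, 0.3]
width: 0.0613
gripper_force: 0.0
```

Request:
jog_arm --targets '[{"dx": -243,"dy": -79,"dz": 0,"rx": 0,"ry": 0,"rz": -0.714,"gripper": 0.3},{"dx": -243,"dy": -79,"dz": 0,"rx": 0,"ry": 0,"rz": -0.714,"gripper": 0.3},{"dx": -243,"dy": -79,"dz": 0,"rx": 0,"ry": 0,"rz": -0.714,"gripper": 0.3},{"dx": -243,"dy": -79,"dz": 0,"rx": 0,"ry": 0,"rz": -0.714,"gripper": 0.3},{"dx": -243,"dy": -79,"dz": 0,"rx": 0,"ry": 0,"rz": -0.714,"gripper": 0.3},{"dx": -243,"dy": -79,"dz": 0,"rx": 0,"ry": 0,"rz": -0.714,"gripper": 0.3},{"dx": -243,"dy": -79,"dz": 0,"rx": 0,"ry": 0,"rz": -0.714,"gripper": 0.3},{"dx": -243,"dy": -79,"dz": 0,"rx": 0,"ry": 0,"rz": -0.714,"gripper": 0.3}]'

```text
t: 14.35
eef_pos: [0.6449, 0.2465, 0.2934]
ee_rot: [3.137, 0.001, -0.905]
force: [-0.1, -0.6, -0.8]
width: 0.0618
gripper_force: 0.0
```

Run:
```python
from h import *
go(.673,.209,.30,-.908)
f=grab('wrist','w3');C=cloud(f);h=cv2.cvtColor(f['frame'],cv2.COLOR_RGB2HSV).astype(int)
H,S,V=h[...,0],h[...,1],h[...,2];m=((H<6)|(H>174))&(S>140)&(V>60)
n,l,st,ce=cv2.connectedComponentsWithStats(m.astype(np.uint8));i=1+np.argmax(st[1:,4]);print(st[i],ce[i])
Z=C[...,2];b=(l==i)
P=C[b&(Z>.076)&(Z<.09)];print(len(P),np.median(P,0).round(4),(cv2.minAreaRect(P[:,:2].astype(np.float32))))
v,u=np.where(b&(Z>.076));Q=np.array([ray(f,a,c,.082)[:2] for a,c in zip(u,v)]).astype(np.float32);print(cv2.minAreaRect(Q))
# stand: black foot
k=(f['frame'].max(2)<60)&(abs(C[...,0]-.673)<.06)&(abs(C[...,1]-.209)<.06)&(Z<.015)
v,u=np.where(k);Q=np.array([ray(f,a,c,.006)[:2] for a,c in zip(u,v)]).astype(np.float32);print(len(Q),cv2.minAreaRect(Q))
k=(abs(C[...,0]-.673)<.04)&(abs(C[...,1]-.209)<.04)&(abs(Z-.036)<.004);P=C[k];print(len(P),cv2.minEnclosingCircle(P[:,:2].astype(np.float32)),np.median(P[:,2]))
```

```text
at [0.6449 0.2465 0.2934] [ 3.137e+00  1.000e-03 -9.050e-01] d mm [46.9  1.1 -6.6] rot [0.005 0.001 0.003] t 14.35 F [-0.1 -0.6 -0.8] w 0.0618
[312  99  13  60 660] [317.66666667 127.98787879]
638 [0.675  0.2101 0.0815] ((0.6739747524261475, 0.21115240454673767), (0.011370070278644562, 0.05775304138660431), 37.000267028808594)
((0.6741153597831726, 0.21096423268318176), (0.011300872080028057, 0.05733316391706467), 37.03935623168945)
1269 ((0.6741339564323425, 0.21117790043354034), (0.06112660467624664, 0.06148938089609146), 76.8324966430664)
560 ((0.6735355854034424, 0.2114086151123047), 0.01990422233939171) 0.03568327371952271
```

View pics/w3.png

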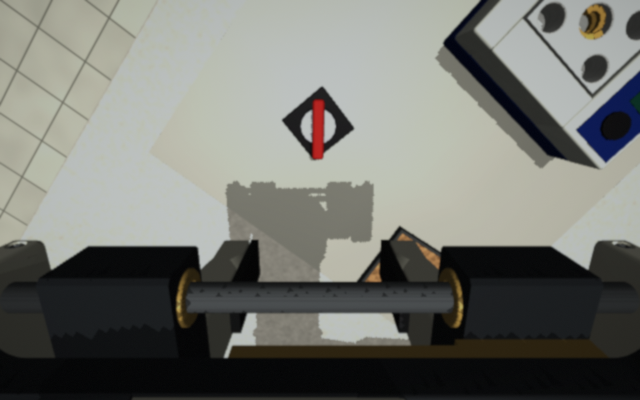

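The view shows the red bar at (318,128) over the black stand, upright and central.

Run:
```python
from h import *
go(.674,.2112,.074,-.925)
```

```text
at [0.6446 0.245  0.2942] [ 3.138  0.    -0.907] d mm [ 44.8  -3.2 220.1] rot [0.004 0.    0.018] t 14.4 F [-0.5 -0.8 -0.3] w 0.0609
```

Request:
jog_arm --targets '[{"dx": 25,"dy": -1,"dz": 0,"rx": 0,"ry": 0,"rz": 0.018,"gripper": 0.5},{"dx": 42,"dy": -3,"dz": 15,"rx": 0.003,"ry": 0,"rz": 0.018,"gripper": 0.5},{"dx": 45,"dy": -3,"dz": 45,"rx": 0.003,"ry": 0,"rz": 0.018,"gripper": 0.5},{"dx": 45,"dy": -3,"dz": 80,"rx": 0.003,"ry": 0,"rz": 0.018,"gripper": 0.5},{"dx": 45,"dy": -3,"dz": 115,"rx": 0.003,"ry": 0,"rz": 0.018,"gripper": 0.5},{"dx": 45,"dy": -3,"dz": 145,"rx": 0.003,"ry": 0,"rz": 0.018,"gripper": 0.5},{"dx": 45,"dy": -3,"dz": 160,"rx": 0.003,"ry": 0,"rz": 0.018,"gripper": 0.5},{"dx": 45,"dy": -3,"dz": 165,"rx": 0.003,"ry": 0,"rz": 0.018,"gripper": 0.5}]'

```text
t: 15.07
eef_pos: [0.6728, 0.2079, 0.1277]
ee_rot: [3.138, 0.001, -0.928]
force: [-0.8, -0.2, -0.3]
width: 0.0439
gripper_force: 0.0
```

Run:
```python
from h import *
go(.674,.2112,.074,-.925)
```

```text
at [0.6728 0.2079 0.1277] [ 3.138e+00  1.000e-03 -9.280e-01] d mm [-1.9 -3.1 53.7] rot [ 0.003  0.001 -0.003] t 15.07 F [-0.8 -0.2 -0.3] w 0.0439
```

Request:
jog_arm --targets '[{"dx": -1,"dy": -1.5,"dz": 5,"rx": 0,"ry": 0,"rz": 0,"gripper": 0.5},{"dx": -1,"dy": -1.5,"dz": 15,"rx": 0,"ry": 0,"rz": 0,"gripper": 0.5},{"dx": -1,"dy": -1.5,"dz": 27,"rx": 0,"ry": 0,"rz": 0,"gripper": 0.5},{"dx": -1,"dy": -1.5,"dz": 39,"rx": 0,"ry": 0,"rz": 0,"gripper": 0.5},{"dx": -1,"dy": -1.5,"dz": 47,"rx": 0,"ry": 0,"rz": 0,"gripper": 0.5},{"dx": -1,"dy": -1.5,"dz": 51,"rx": 0,"ry": 0,"rz": 0,"gripper": 0.5},{"dx": -1,"dy": -1.5,"dz": 53,"rx": 0,"ry": 0,"rz": 0,"gripper": 0.5},{"dx": -1,"dy": -1.5,"dz": 53,"rx": 0,"ry": 0,"rz": 0,"gripper": 0.5}]'

```text
t: 15.73
eef_pos: [0.6758, 0.2123, 0.0781]
ee_rot: [-3.139, 0.0, -0.926]
force: [-0.3, -0.3, 0.1]
width: 0.0436
gripper_force: 0.0
```

Request:
jog_arm --targets '[{"dx": 0,"dy": 0,"dz": 0,"rx": 0,"ry": 0,"rz": 0,"gripper": 0.5},{"dx": 0,"dy": 0,"dz": 0,"rx": 0,"ry": 0,"rz": 0,"gripper": 0.5},{"dx": 0,"dy": 0,"dz": 0,"rx": 0,"ry": 0,"rz": 0,"gripper": 0.5},{"dx": 0,"dy": 0,"dz": 0,"rx": 0,"ry": 0,"rz": 0,"gripper": 0.5},{"dx": 0,"dy": 0,"dz": 0,"rx": 0,"ry": 0,"rz": 0,"gripper": 0.5},{"dx": 0,"dy": 0,"dz": 0,"rx": 0,"ry": 0,"rz": 0,"gripper": 0.5},{"dx": 0,"dy": 0,"dz": 0,"rx": 0,"ry": 0,"rz": 0,"gripper": 0.5},{"dx": 0,"dy": 0,"dz": 0,"rx": 0,"ry": 0,"rz": 0,"gripper": 0.5}]'

```text
t: 16.4
eef_pos: [0.6759, 0.2123, 0.0786]
ee_rot: [-3.139, 0.0, -0.926]
force: [-0.4, -0.1, 0.5]
width: 0.0436
gripper_force: 0.0
```

Run:
```python
from h import *
go(.674,.2112,.074,-.925)
```

```text
at [0.6759 0.2123 0.0786] [-3.139  0.    -0.926] d mm [-0.3  2.3  4.6] rot [-0.003  0.    -0.001] t 16.4 F [-0.4 -0.1  0.5] w 0.0436
```

Request:
jog_arm --targets '[{"dx": 0,"dy": 1,"dz": 2,"rx": -0.002,"ry": 0,"rz": 0,"gripper": 0.5},{"dx": 0,"dy": 2.3,"dz": 4.5,"rx": -0.002,"ry": 0,"rz": 0,"gripper": 0.5},{"dx": 0,"dy": 2.3,"dz": 4.5,"rx": -0.002,"ry": 0,"rz": 0,"gripper": 0.9},{"dx": 0,"dy": 2.3,"dz": 4.5,"rx": -0.002,"ry": 0,"rz": 0,"gripper": 1},{"dx": 0,"dy": 2.3,"dz": 4.5,"rx": -0.002,"ry": 0,"rz": 0,"gripper": 1},{"dx": 0,"dy": 2.3,"dz": 4.5,"rx": -0.002,"ry": 0,"rz": 0,"gripper": 1},{"dx": 0,"dy": 2.3,"dz": 4.5,"rx": -0.002,"ry": 0,"rz": 0,"gripper": 1},{"dx": 0,"dy": 2.3,"dz": 4.5,"rx": -0.002,"ry": 0,"rz": 0,"gripper": 1}]' --force 40

```text
t: 17.07
eef_pos: [0.6741, 0.211, 0.0742]
ee_rot: [-3.141, -0.0, -0.926]
force: [-0.2, -0.4, -0.4]
width: 0.0119
gripper_force: 40.0
```

Run:
```python
from h import *
go(.674,.2112,.25,-.925); print(arm.get_state()['gripper_force'],arm.get_state()['moment'],arm.get_state()['q'])
```

```text
at [0.6741 0.211  0.0742] [-3.141 -0.    -0.926] d mm [  -0.3   -0.2 -175.8] rot [-0.001 -0.    -0.001] t 17.07 F [-0.2 -0.4 -0.4] w 0.0119
39.99743342399597 [-0.03320976  0.20177355 -0.02015058] [ 5.78253208e-01  5.45548888e-01 -1.10706494e-01 -7.96802937e-05
 -9.13529755e-01  6.68348947e-02]
```

Request:
jog_arm --targets '[{"dx": 0,"dy": 0,"dz": -5,"rx": 0,"ry": 0,"rz": 0,"gripper": 1},{"dx": 0,"dy": 0,"dz": -20,"rx": 0,"ry": 0,"rz": 0,"gripper": 1},{"dx": 0,"dy": 0,"dz": -45,"rx": 0,"ry": 0,"rz": 0,"gripper": 1},{"dx": 0,"dy": 0,"dz": -80,"rx": 0,"ry": 0,"rz": 0,"gripper": 1},{"dx": 0,"dy": 0,"dz": -115,"rx": 0,"ry": 0,"rz": 0,"gripper": 1},{"dx": 0,"dy": 0,"dz": -145,"rx": 0,"ry": 0,"rz": 0,"gripper": 1},{"dx": 0,"dy": 0,"dz": -165,"rx": 0,"ry": 0,"rz": 0,"gripper": 1},{"dx": 0,"dy": 0,"dz": -176,"rx": 0,"ry": 0,"rz": 0,"gripper": 1}]'

```text
t: 17.73
eef_pos: [0.6748, 0.2112, 0.2542]
ee_rot: [-3.136, -0.001, -0.926]
force: [-0.2, -0.0, -1.4]
width: 0.0118
gripper_force: 40.0
```

Request:
jog_arm --targets '[{"dx": 6,"dy": 15,"dz": 0,"rx": 0,"ry": 0,"rz": -0.05,"gripper": 1},{"dx": 18,"dy": 44,"dz": 0,"rx": 0,"ry": 0,"rz": -0.15,"gripper": 1},{"dx": 34,"dy": 82,"dz": 0,"rx": 0,"ry": 0,"rz": -0.26,"gripper": 1},{"dx": 49,"dy": 120,"dz": 0,"rx": 0,"ry": 0,"rz": -0.38,"gripper": 1},{"dx": 65,"dy": 158,"dz": 0,"rx": 0,"ry": 0,"rz": -0.49,"gripper": 1},{"dx": 80,"dy": 196,"dz": 0,"rx": 0,"ry": 0,"rz": -0.58,"gripper": 1},{"dx": 94,"dy": 230,"dz": 0,"rx": 0,"ry": 0,"rz": -0.65,"gripper": 1},{"dx": 103,"dy": 252,"dz": 0,"rx": 0,"ry": 0,"rz": -0.7,"gripper": 1}]'

```text
t: 18.4
eef_pos: [0.5317, -0.0254, 0.2492]
ee_rot: [-3.141, 0.001, -0.223]
force: [0.8, 0.1, -1.4]
width: 0.0117
gripper_force: 40.0
```

Request:
jog_arm --targets '[{"dx": 0,"dy": 0,"dz": 0,"rx": 0,"ry": 0,"rz": -0.1,"gripper": 1},{"dx": 0,"dy": 0,"dz": 0,"rx": 0,"ry": 0,"rz": -0.22,"gripper": 1},{"dx": 0,"dy": 0,"dz": 0,"rx": 0,"ry": 0,"rz": -0.34,"gripper": 1},{"dx": 0,"dy": 0,"dz": 0,"rx": 0,"ry": 0,"rz": -0.46,"gripper": 1},{"dx": 0,"dy": 0,"dz": 0,"rx": 0,"ry": 0,"rz": -0.57,"gripper": 1},{"dx": 0,"dy": 0,"dz": 0,"rx": 0,"ry": 0,"rz": -0.65,"gripper": 1},{"dx": 0,"dy": 0,"dz": 0,"rx": 0,"ry": 0,"rz": -0.67,"gripper": 1},{"dx": 0,"dy": 0,"dz": 0,"rx": 0,"ry": 0,"rz": -0.67,"gripper": 1}]'

```text
t: 19.07
eef_pos: [0.5341, -0.023, 0.2492]
ee_rot: [-3.141, 0.0, 0.443]
force: [0.9, 0.4, -1.4]
width: 0.0121
gripper_force: 40.0
```

Run:
```python
from h import *
go(.5345,-.0233,.165,.4455)
f=grab('wrist','w4'); t=grab('top')
print(proj(f,(.5345,-.0233,.084)))
p=arm.get_state()['eef_pos'];print(proj(f,(p[0],p[1],p[2]-.066)))
```

```text
at [ 0.5341 -0.023   0.2492] [-3.141  0.     0.443] d mm [ 0.3  0.5 84.2] rot [-0.001  0.    -0.002] t 19.07 F [ 0.9  0.4 -1.4] w 0.0121
(np.float64(319.8296326343311), np.float64(186.2553605671787))
(np.float64(319.51496317238366), np.float64(226.24005786918408))
```

View pics/w4.png

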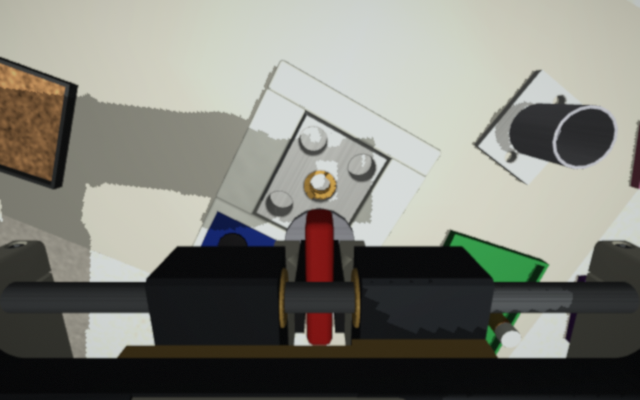

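The lifter hangs from the gripper straight over the bore, seen at (320,185) against a predicted (320,186). All four block holes are empty.

Request:
jog_arm --targets '[{"dx": 0,"dy": 0.5,"dz": 8,"rx": 0,"ry": 0,"rz": 0,"gripper": 1},{"dx": 0,"dy": 0.5,"dz": 24,"rx": 0,"ry": 0,"rz": 0,"gripper": 1},{"dx": 0,"dy": 0.5,"dz": 44,"rx": 0,"ry": 0,"rz": 0,"gripper": 1},{"dx": 0,"dy": 0.5,"dz": 64,"rx": 0,"ry": 0,"rz": 0,"gripper": 1},{"dx": 0,"dy": 0.5,"dz": 78,"rx": 0,"ry": 0,"rz": 0,"gripper": 1},{"dx": 0,"dy": 0.5,"dz": 86,"rx": 0,"ry": 0,"rz": 0,"gripper": 1},{"dx": 0,"dy": 0.5,"dz": 90,"rx": 0,"ry": 0,"rz": 0,"gripper": 1},{"dx": 0,"dy": 0.5,"dz": 90,"rx": 0,"ry": 0,"rz": 0,"gripper": 1}]'

```text
t: 19.83
eef_pos: [0.5345, -0.0234, 0.159]
ee_rot: [-3.141, 0.0, 0.444]
force: [0.6, 0.1, -1.2]
width: 0.012
gripper_force: 40.0
```

Run:
```python
from h import *
go(.5345,-.0233,.1395,.4455)
```

```text
at [ 0.5345 -0.0234  0.159 ] [-3.141  0.     0.444] d mm [ 0.1 -0.1 19.5] rot [-0.     0.    -0.002] t 19.83 F [ 0.6  0.1 -1.2] w 0.012
```

Request:
jog_arm --targets '[{"dx": 0,"dy": 0,"dz": 3,"rx": 0,"ry": 0,"rz": 0,"gripper": 1},{"dx": 0,"dy": 0,"dz": 6,"rx": 0,"ry": 0,"rz": 0,"gripper": 1},{"dx": 0,"dy": 0,"dz": 9,"rx": 0,"ry": 0,"rz": 0,"gripper": 1},{"dx": 0,"dy": 0,"dz": 11,"rx": 0,"ry": 0,"rz": 0,"gripper": 1},{"dx": 0,"dy": 0,"dz": 13,"rx": 0,"ry": 0,"rz": 0,"gripper": 1},{"dx": 0,"dy": 0,"dz": 15,"rx": 0,"ry": 0,"rz": 0,"gripper": 1},{"dx": 0,"dy": 0,"dz": 17,"rx": 0,"ry": 0,"rz": 0,"gripper": 1},{"dx": 0,"dy": 0,"dz": 18,"rx": 0,"ry": 0,"rz": 0,"gripper": 1}]'

```text
t: 20.5
eef_pos: [0.5347, -0.0233, 0.1415]
ee_rot: [-3.141, -0.001, 0.444]
force: [1.2, -0.6, -2.2]
width: 0.0122
gripper_force: 40.0
```

Run:
```python
from h import *
go(.5345,-.0233,.1395,.4455)
print(arm.get_state()['moment'])
```

```text
at [ 0.5347 -0.0233  0.1415] [-3.141e+00 -1.000e-03  4.440e-01] d mm [-0.2 -0.1  2. ] rot [-0.    -0.001 -0.001] t 20.5 F [ 1.2 -0.6 -2.2] w 0.0122
[-0.12245057  0.10604242  0.05541755]
```

Request:
jog_arm --targets '[{"dx": -0.2,"dy": 0,"dz": 0.6,"rx": 0,"ry": 0,"rz": 0.1,"gripper": 1},{"dx": -0.2,"dy": 0,"dz": 1.3,"rx": 0,"ry": 0,"rz": 0.2,"gripper": 1},{"dx": -0.2,"dy": 0,"dz": 2.0,"rx": 0,"ry": 0,"rz": 0.3,"gripper": 1},{"dx": -0.2,"dy": 0,"dz": 2.7,"rx": 0,"ry": 0,"rz": 0.4,"gripper": 1},{"dx": -0.2,"dy": 0,"dz": 3.2,"rx": 0,"ry": 0,"rz": 0.5,"gripper": 1},{"dx": -0.2,"dy": 0,"dz": 3.5,"rx": 0,"ry": 0,"rz": 0.6,"gripper": 1},{"dx": -0.2,"dy": 0,"dz": 3.8,"rx": 0,"ry": 0,"rz": 0.7,"gripper": 1},{"dx": -0.2,"dy": 0,"dz": 4.1,"rx": 0,"ry": 0,"rz": 0.8,"gripper": 1}]'

```text
t: 21.17
eef_pos: [0.5347, -0.0234, 0.1377]
ee_rot: [-3.141, -0.001, -0.361]
force: [-0.2, -0.8, -1.5]
width: 0.0117
gripper_force: 40.0
```

Run:
```python
from h import *
go(.5345,-.0233,.1374,-.355)
print(arm.get_state()['moment'])
```

```text
at [ 0.5347 -0.0234  0.1377] [-3.141e+00 -1.000e-03 -3.610e-01] d mm [-0.2 -0.   0.3] rot [-0.001 -0.001 -0.006] t 21.17 F [-0.2 -0.8 -1.5] w 0.0117
[-0.02288008  0.10609937  0.00089203]
```

Request:
jog_arm --targets '[{"dx": 0,"dy": 0,"dz": 0.3,"rx": 0,"ry": 0,"rz": 0.1,"gripper": 1},{"dx": 0,"dy": 0,"dz": 0.6,"rx": 0,"ry": 0,"rz": 0.2,"gripper": 1},{"dx": 0,"dy": 0,"dz": 1.0,"rx": 0,"ry": 0,"rz": 0.3,"gripper": 1},{"dx": 0,"dy": 0,"dz": 1.3,"rx": 0,"ry": 0,"rz": 0.4,"gripper": 1},{"dx": 0,"dy": 0,"dz": 1.6,"rx": 0,"ry": 0,"rz": 0.5,"gripper": 1},{"dx": 0,"dy": 0,"dz": 1.9,"rx": 0,"ry": 0,"rz": 0.6,"gripper": 1},{"dx": 0,"dy": 0,"dz": 2.2,"rx": 0,"ry": 0,"rz": 0.7,"gripper": 1},{"dx": 0,"dy": 0,"dz": 2.5,"rx": 0,"ry": 0,"rz": 0.8,"gripper": 1}]'

```text
t: 21.83
eef_pos: [0.5347, -0.0234, 0.1352]
ee_rot: [-3.141, 0.0, -1.161]
force: [0.1, -0.0, -2.4]
width: 0.0117
gripper_force: 40.0
```

Request:
jog_arm --targets '[{"dx": 0,"dy": 0,"dz": 0.3,"rx": 0,"ry": 0,"rz": 0.1,"gripper": 1},{"dx": 0,"dy": 0,"dz": 0.6,"rx": 0,"ry": 0,"rz": 0.2,"gripper": 1},{"dx": 0,"dy": 0,"dz": 1.0,"rx": 0,"ry": 0,"rz": 0.3,"gripper": 1},{"dx": 0,"dy": 0,"dz": 1.3,"rx": 0,"ry": 0,"rz": 0.4,"gripper": 1},{"dx": 0,"dy": 0,"dz": 1.6,"rx": 0,"ry": 0,"rz": 0.5,"gripper": 1},{"dx": 0,"dy": 0,"dz": 1.9,"rx": 0,"ry": 0,"rz": 0.6,"gripper": 1},{"dx": 0,"dy": 0,"dz": 2.2,"rx": 0,"ry": 0,"rz": 0.7,"gripper": 1},{"dx": 0,"dy": 0,"dz": 2.5,"rx": 0,"ry": 0,"rz": 0.8,"gripper": 1}]'

```text
t: 22.5
eef_pos: [0.5347, -0.0234, 0.1327]
ee_rot: [-3.141, 0.001, -1.961]
force: [0.6, 0.3, -1.5]
width: 0.0118
gripper_force: 40.0
```

Run:
```python
from h import *
go(.5345,-.0233,.1323,-1.955)
print(arm.get_state()['moment'])
```

```text
at [ 0.5347 -0.0234  0.1327] [-3.141e+00  1.000e-03 -1.961e+00] d mm [-0.   0.2  0.4] rot [-0.001  0.001 -0.006] t 22.5 F [ 0.6  0.3 -1.5] w 0.0118
[ 0.04430666  0.0871499  -0.07114574]
```

Request:
jog_arm --targets '[{"dx": 0,"dy": 0,"dz": 0.4,"rx": 0,"ry": 0,"rz": 0.1,"gripper": 1},{"dx": 0,"dy": 0,"dz": 0.8,"rx": 0,"ry": 0,"rz": 0.2,"gripper": 1},{"dx": 0,"dy": 0,"dz": 1.2,"rx": 0,"ry": 0,"rz": 0.3,"gripper": 1},{"dx": 0,"dy": 0,"dz": 1.6,"rx": 0,"ry": 0,"rz": 0.4,"gripper": 1},{"dx": 0,"dy": 0,"dz": 2.0,"rx": 0,"ry": 0,"rz": 0.5,"gripper": 1},{"dx": 0,"dy": 0,"dz": 2.4,"rx": 0,"ry": 0,"rz": 0.6,"gripper": 1},{"dx": 0,"dy": 0,"dz": 2.8,"rx": 0,"ry": 0,"rz": 0.7,"gripper": 1},{"dx": 0,"dy": 0,"dz": 3.1,"rx": 0,"ry": 0,"rz": 0.8,"gripper": 1}]'

```text
t: 23.17
eef_pos: [0.5347, -0.0234, 0.1296]
ee_rot: [3.141, 0.001, -2.761]
force: [0.6, -0.3, -2.4]
width: 0.0119
gripper_force: 40.0
```

Run:
```python
from h import *
go(.5345,-.0233,.1292,-2.755)
print(arm.get_state()['moment'])
```

```text
at [ 0.5347 -0.0234  0.1296] [ 3.141e+00  1.000e-03 -2.761e+00] d mm [0.1 0.2 0.4] rot [ 0.     0.001 -0.006] t 23.17 F [ 0.6 -0.3 -2.4] w 0.0119
[ 0.04109753 -0.01425683  0.00156005]
```

Request:
jog_arm --targets '[{"dx": 0,"dy": 0,"dz": 0.3,"rx": 0,"ry": 0,"rz": 0.06,"gripper": 1},{"dx": 0,"dy": 0,"dz": 0.6,"rx": 0,"ry": 0,"rz": 0.12,"gripper": 1},{"dx": 0,"dy": 0,"dz": 0.9,"rx": 0,"ry": 0,"rz": 0.18,"gripper": 1},{"dx": 0,"dy": 0,"dz": 0.9,"rx": 0,"ry": 0,"rz": 0.24,"gripper": 1},{"dx": 0,"dy": 0,"dz": 0.9,"rx": 0,"ry": 0,"rz": 0.3,"gripper": 1},{"dx": 0,"dy": 0,"dz": 0.9,"rx": 0,"ry": 0,"rz": 0.36,"gripper": 1},{"dx": 0,"dy": 0,"dz": 0.9,"rx": 0,"ry": 0,"rz": 0.36,"gripper": 1},{"dx": 0,"dy": 0,"dz": 0.9,"rx": 0,"ry": 0,"rz": 0.36,"gripper": 1}]'

```text
t: 23.83
eef_pos: [0.535, -0.0233, 0.1291]
ee_rot: [3.141, 0.002, -3.114]
force: [-0.3, 0.3, 0.6]
width: 0.0118
gripper_force: 40.0
```

Run:
```python
from h import *
go(.5345,-.0233,.1287,-3.121)
print(arm.get_state()['moment'],arm.get_state()['q'])
```

```text
at [ 0.535  -0.0233  0.1291] [ 3.141e+00  2.000e-03 -3.114e+00] d mm [0.5 0.1 0.4] rot [0.001 0.002 0.007] t 23.83 F [-0.3  0.3  0.6] w 0.0118
[ 0.0297373   0.03377994 -0.02774414] [ 3.22574078e-01  2.41844491e-01 -4.55563471e-01 -1.87875287e-04
 -8.71634496e-01 -1.86544538e+00]
```

Request:
jog_arm --targets '[{"dx": 0,"dy": 0,"dz": 0.2,"rx": 0,"ry": 0,"rz": 0.04,"gripper": 1},{"dx": 0,"dy": 0,"dz": 0.2,"rx": 0,"ry": 0,"rz": 0.08,"gripper": 1},{"dx": 0,"dy": 0,"dz": 0.2,"rx": 0,"ry": 0,"rz": 0.12,"gripper": 1},{"dx": 0,"dy": 0,"dz": 0.2,"rx": 0,"ry": 0,"rz": 0.16,"gripper": 1},{"dx": 0,"dy": 0,"dz": 0.2,"rx": 0,"ry": 0,"rz": 0.2,"gripper": 1},{"dx": 0,"dy": 0,"dz": 0.2,"rx": 0,"ry": 0,"rz": 0.2,"gripper": 1},{"dx": 0,"dy": 0,"dz": 0.2,"rx": 0,"ry": 0,"rz": 0.2,"gripper": 1},{"dx": 0,"dy": 0,"dz": 0.2,"rx": 0,"ry": 0,"rz": 0.2,"gripper": 1}]'

```text
t: 24.5
eef_pos: [0.5351, -0.0233, 0.129]
ee_rot: [3.14, 0.002, 2.97]
force: [-1.6, 1.6, 5.4]
width: 0.0118
gripper_force: 40.0
```

Run:
```python
from h import *
go(.5345,-.0233,.1287,-3.321)
print(arm.get_state()['moment'],arm.get_state()['q'][5])
```

```text
at [ 0.5351 -0.0233  0.129 ] [3.14e+00 2.00e-03 2.97e+00] d mm [ 0.6 -0.1  0.3] rot [0.001 0.002 0.008] t 24.5 F [-1.6  1.6  5.4] w 0.0118
[ 0.31890613  0.30863897 -0.03290844] -2.0650691488939334
```

Request:
jog_arm --targets '[{"dx": 0,"dy": 0,"dz": 0,"rx": 0,"ry": 0,"rz": 0.04,"gripper": 1},{"dx": 0,"dy": 0,"dz": 0,"rx": 0,"ry": 0,"rz": 0.08,"gripper": 1},{"dx": 0,"dy": 0,"dz": 0,"rx": 0,"ry": 0,"rz": 0.12,"gripper": 1},{"dx": 0,"dy": 0,"dz": 0,"rx": 0,"ry": 0,"rz": 0.15,"gripper": 1},{"dx": 0,"dy": 0,"dz": 0,"rx": 0,"ry": 0,"rz": 0.15,"gripper": 1},{"dx": 0,"dy": 0,"dz": 0,"rx": 0,"ry": 0,"rz": 0.15,"gripper": 1},{"dx": 0,"dy": 0,"dz": 0,"rx": 0,"ry": 0,"rz": 0.15,"gripper": 1},{"dx": 0,"dy": 0,"dz": 0,"rx": 0,"ry": 0,"rz": 0.15,"gripper": 1}]'

```text
t: 25.17
eef_pos: [0.5352, -0.0233, 0.129]
ee_rot: [3.14, 0.002, 2.82]
force: [-0.4, 0.9, 5.4]
width: 0.0118
gripper_force: 40.0
```

Run:
```python
from h import *
go(.5345,-.0233,.1287,-3.471)
print(arm.get_state()['moment'],arm.get_state()['q'][5])
```

```text
at [ 0.5352 -0.0233  0.129 ] [3.14e+00 2.00e-03 2.82e+00] d mm [ 0.7 -0.2  0.3] rot [0.001 0.002 0.008] t 25.17 F [-0.4  0.9  5.4] w 0.0118
[0.21040275 0.13610235 0.17736923] -2.214607019044828
```

Request:
jog_arm --targets '[{"dx": 0,"dy": 0,"dz": -1,"rx": 0,"ry": 0,"rz": 0,"gripper": 1},{"dx": 0,"dy": 0,"dz": -2,"rx": 0,"ry": 0,"rz": 0,"gripper": 1},{"dx": 0,"dy": 0,"dz": -4,"rx": 0,"ry": 0,"rz": 0,"gripper": 1},{"dx": 0,"dy": 0,"dz": -7,"rx": 0,"ry": 0,"rz": 0,"gripper": 1},{"dx": 0,"dy": 0,"dz": -10,"rx": 0,"ry": 0,"rz": 0,"gripper": 1},{"dx": 0,"dy": 0,"dz": -13,"rx": 0,"ry": 0,"rz": 0,"gripper": 1},{"dx": 0,"dy": 0,"dz": -15,"rx": 0,"ry": 0,"rz": 0,"gripper": 1},{"dx": 0,"dy": 0,"dz": -15,"rx": 0,"ry": 0,"rz": 0,"gripper": 1}]' --force 55

```text
t: 25.83
eef_pos: [0.5343, -0.0235, 0.1439]
ee_rot: [3.141, 0.0, 2.817]
force: [-0.1, 1.6, -8.1]
width: 0.012
gripper_force: 55.0
```

Run:
```python
from h import *
go(.5345,-.0233,.204,2.82)
print(arm.get_state()['moment'],arm.get_state()['gripper_force'])
f=grab('wrist','w5')
```

```text
at [ 0.5343 -0.0235  0.1439] [3.141 0.    2.817] d mm [ -0.1   0.3 -60.1] rot [ 0.001  0.    -0.003] t 25.83 F [-0.1  1.6 -8.1] w 0.012
[ 0.27755731 -0.04986331  0.05329102] 54.99464392662048
```

View pics/w5.png

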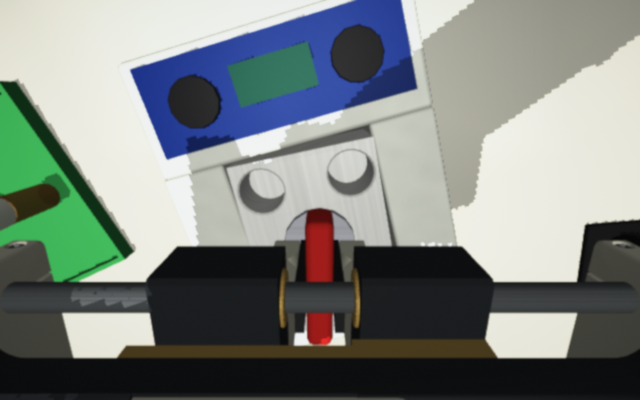

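The block is rising level on the lifter; its face shows at (300,190) with the panel-side holes at (262,190) and (350,172).

Request:
jog_arm --targets '[{"dx": 0,"dy": 0,"dz": -4,"rx": 0,"ry": 0,"rz": 0,"gripper": 1},{"dx": 0,"dy": 0,"dz": -12,"rx": 0,"ry": 0,"rz": 0,"gripper": 1},{"dx": 0,"dy": 0,"dz": -22,"rx": 0,"ry": 0,"rz": 0,"gripper": 1},{"dx": 0,"dy": 0,"dz": -33,"rx": 0,"ry": 0,"rz": 0,"gripper": 1},{"dx": 0,"dy": 0,"dz": -44,"rx": 0,"ry": 0,"rz": 0,"gripper": 1},{"dx": 0,"dy": 0,"dz": -53,"rx": 0,"ry": 0,"rz": 0,"gripper": 1},{"dx": 0,"dy": 0,"dz": -60,"rx": 0,"ry": 0,"rz": 0,"gripper": 1},{"dx": 0,"dy": 0,"dz": -60,"rx": 0,"ry": 0,"rz": 0,"gripper": 1}]'

```text
t: 26.55
eef_pos: [0.5354, -0.0234, 0.2056]
ee_rot: [3.139, 0.003, 2.818]
force: [-0.3, 0.3, -7.7]
width: 0.0119
gripper_force: 55.0
```

Run:
```python
from h import *
s=arm.get_state();print(np.round(s['eef_pos'],4),s['ee_rot'],s['force'])
f=grab('wrist','w6');t=grab('top','t6');
ztop=s['eef_pos'][2]-.0442
C=cloud(f);m=(abs(C[...,2]-ztop)<.006)&(np.hypot(C[...,0]-.5345,C[...,1]+.0233)<.075)
m[235:]=0
n,l,st,ce=cv2.connectedComponentsWithStats(m.astype(np.uint8));i=1+np.argmax(st[1:,4]);print(st[i])
v,u=np.where(l==i)
P=C[v,u];A=np.c_[P[:,:2],np.ones(len(P))];co=np.linalg.lstsq(A,P[:,2],rcond=None)[0];print('tilt',co[:2].round(3),'z',np.median(P[:,2]),ztop)
Q=np.array([ray(f,a,b,ztop)[:2] for a,b in zip(u,v)]).astype(np.float32);r=cv2.minAreaRect(Q);print(r)
# park tray from top: outer dark + cork
h=cv2.cvtColor(t['frame'],cv2.COLOR_RGB2HSV).astype(int);k=(abs(h[...,0]-14)<8)&(h[...,1]>100)&(h[...,2]>60)&(np.mgrid[:400,:640][1]<250)
n,l,st,ce=cv2.connectedComponentsWithStats(k.astype(np.uint8));i=1+np.argmax(st[1:,4]);v,u=np.where(l==i)
print(cv2.minAreaRect(np.array([ray(t,a,b,.004)[:2] for a,b in zip(u,v)]).astype(np.float32)))
```

```text
[ 0.5354 -0.0234  0.2056] [3.13941215 0.00315162 2.81756991] [-0.29406544  0.27414823 -7.72070516]
[ 228  136  162   99 8661]
tilt [ 0.032 -0.005] z 0.16117679378404715 0.16144074541345305
((0.512473464012146, -0.02012769877910614), (0.07985743135213852, 0.05672144144773483), 82.95867156982422)Traceback (most recent call last):
  File "<stdin>", line 13, in <module>
    return _wrapfunc(a, 'argmax', axis=axis, out=out, **kwds)
    return bound(*args, **kwds)
ValueError: attempt to get argmax of an empty sequence
```

Request:
jog_arm --targets '[{"dx": 2,"dy": 8,"dz": 0,"rx": 0,"ry": 0,"rz": 0,"gripper": 1},{"dx": 6,"dy": 24,"dz": 0,"rx": 0,"ry": 0,"rz": -0.02,"gripper": 1},{"dx": 12,"dy": 47,"dz": 0,"rx": 0,"ry": 0,"rz": -0.04,"gripper": 1},{"dx": 19,"dy": 75,"dz": 0,"rx": 0,"ry": 0,"rz": -0.07,"gripper": 1},{"dx": 26,"dy": 104,"dz": 0,"rx": 0,"ry": 0,"rz": -0.1,"gripper": 1},{"dx": 33,"dy": 133,"dz": 0,"rx": 0,"ry": 0,"rz": -0.12,"gripper": 1},{"dx": 41,"dy": 162,"dz": 0,"rx": 0,"ry": 0,"rz": -0.15,"gripper": 1},{"dx": 48,"dy": 191,"dz": 0,"rx": 0,"ry": 0,"rz": -0.18,"gripper": 1}]'

```text
t: 27.32
eef_pos: [0.5492, 0.1745, 0.2027]
ee_rot: [-3.141, -0.001, 2.999]
force: [0.5, -0.5, -8.1]
width: 0.0115
gripper_force: 55.0
```

Run:
```python
from h import *
go(.56,.294,.205,3.027)
```

```text
at [0.5492 0.1745 0.2027] [-3.141e+00 -1.000e-03  2.999e+00] d mm [  6.4 119.9  -2.3] rot [-0.    -0.001 -0.028] t 27.32 F [ 0.5 -0.5 -8.1] w 0.0115
```

Request:
jog_arm --targets '[{"dx": 1,"dy": 25,"dz": 0,"rx": 0,"ry": 0,"rz": -0.01,"gripper": 1},{"dx": 3,"dy": 52,"dz": 0,"rx": 0,"ry": 0,"rz": -0.02,"gripper": 1},{"dx": 4,"dy": 75,"dz": -2,"rx": 0,"ry": 0,"rz": -0.028,"gripper": 1},{"dx": 5,"dy": 95,"dz": -2,"rx": 0,"ry": 0,"rz": -0.028,"gripper": 1},{"dx": 6,"dy": 108,"dz": -2,"rx": 0,"ry": 0,"rz": -0.028,"gripper": 1},{"dx": 6,"dy": 116,"dz": -2,"rx": 0,"ry": 0,"rz": -0.028,"gripper": 1},{"dx": 6,"dy": 120,"dz": -2,"rx": 0,"ry": 0,"rz": -0.028,"gripper": 1},{"dx": 6,"dy": 120,"dz": -2,"rx": 0,"ry": 0,"rz": -0.028,"gripper": 1}]'

```text
t: 27.98
eef_pos: [0.5611, 0.2926, 0.2052]
ee_rot: [3.142, 0.0, 3.025]
force: [0.1, 0.4, -7.6]
width: 0.0119
gripper_force: 55.0
```

Run:
```python
from h import *
go(.44,.294,.205,3.027)
f=grab('wrist','w7');C=cloud(f)
h=cv2.cvtColor(f['frame'],cv2.COLOR_RGB2HSV).astype(int)
k=(abs(h[...,0]-14)<10)&(h[...,1]>90)&(h[...,2]>40);k[240:]=0
def R(k,z,nm):
    n,l,st,ce=cv2.connectedComponentsWithStats(k.astype(np.uint8));i=1+np.argmax(st[1:,4]);v,u=np.where(l==i)
    r=cv2.minAreaRect(np.array([ray(f,a,b,z)[:2] for a,b in zip(u,v)]).astype(np.float32));print(nm,st[i],np.round(r[0],4),np.round(r[1],4),r[2])
    return l==i
R(k,.004,'cork')
roi=(abs(C[...,0]-.44)<.09)&(abs(C[...,1]-.294)<.08)&(C[...,2]<.03);roi[240:]=0
R(roi&((f['frame'].max(2)<75)|k),.014,'outer')
```

```text
at [0.5611 0.2926 0.2052] [3.142 0.    3.025] d mm [120.5 -12.7   0.2] rot [ 0.     0.    -0.002] t 27.98 F [ 0.1  0.4 -7.6] w 0.0119
cork [  242     0   123   120 11449] [0.4446 0.2941] [0.1054 0.0928] 4.9537506103515625
outer [  237     0   134   125 12379] [0.447  0.2948] [0.1075 0.0965] 5.597414016723633
```

View pics/w7.png

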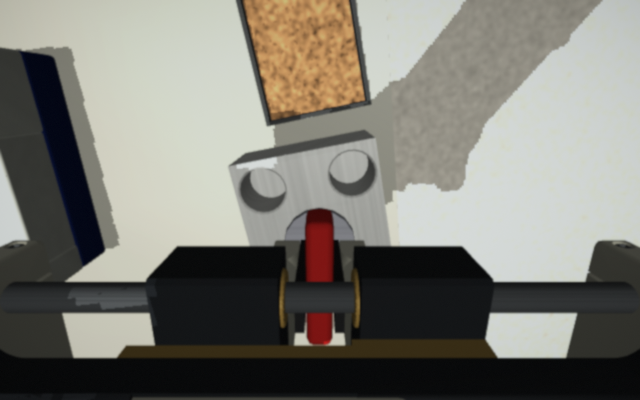

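The tray is cut off at the top of the image. Its near cork edge at (320,115) matches a centre of (.441,.294), and the block hangs level and parallel to the tray.

Request:
jog_arm --targets '[{"dx": 6,"dy": -1,"dz": 0,"rx": 0,"ry": 0,"rz": 0,"gripper": 1},{"dx": 20,"dy": -3,"dz": 0,"rx": 0,"ry": 0,"rz": 0,"gripper": 1},{"dx": 42,"dy": -5,"dz": 0,"rx": 0,"ry": 0,"rz": 0,"gripper": 1},{"dx": 66,"dy": -8,"dz": 0,"rx": 0,"ry": 0,"rz": 0,"gripper": 1},{"dx": 90,"dy": -10,"dz": 0,"rx": 0,"ry": 0,"rz": 0,"gripper": 1},{"dx": 108,"dy": -12,"dz": 0,"rx": 0,"ry": 0,"rz": -0.002,"gripper": 1},{"dx": 117,"dy": -13,"dz": 0,"rx": 0,"ry": 0,"rz": -0.002,"gripper": 1},{"dx": 119.5,"dy": -13,"dz": 0,"rx": 0,"ry": 0,"rz": -0.002,"gripper": 1}]'

```text
t: 28.7
eef_pos: [0.4395, 0.2924, 0.2063]
ee_rot: [3.14, 0.001, 3.027]
force: [-0.4, -0.3, -9.6]
width: 0.0117
gripper_force: 55.0
```

Request:
jog_arm --targets '[{"dx": 0,"dy": 0,"dz": 5,"rx": 0,"ry": 0,"rz": 0,"gripper": 1},{"dx": 0,"dy": 0,"dz": 18,"rx": 0,"ry": 0,"rz": 0,"gripper": 1},{"dx": 0,"dy": 0,"dz": 35,"rx": 0,"ry": 0,"rz": 0,"gripper": 1},{"dx": 0,"dy": 0,"dz": 52,"rx": 0,"ry": 0,"rz": 0,"gripper": 1},{"dx": 0,"dy": 0,"dz": 67,"rx": 0,"ry": 0,"rz": 0,"gripper": 1},{"dx": 0,"dy": 0,"dz": 77,"rx": 0,"ry": 0,"rz": 0,"gripper": 1},{"dx": 0,"dy": 0,"dz": 83,"rx": 0,"ry": 0,"rz": 0,"gripper": 1},{"dx": 0,"dy": 0,"dz": 85,"rx": 0,"ry": 0,"rz": 0,"gripper": 1}]'

```text
t: 29.37
eef_pos: [0.4413, 0.293, 0.1195]
ee_rot: [-3.141, 0.0, 3.027]
force: [-0.0, -0.3, -7.3]
width: 0.0116
gripper_force: 55.0
```

Run:
```python
from h import *
go(.441,.2937,.0935,3.027)
print(arm.get_state()['q'])
```

```text
at [0.4413 0.293  0.1195] [-3.141  0.     3.027] d mm [ 0.4  0.6 26. ] rot [-0.001  0.    -0.   ] t 29.37 F [-0.  -0.3 -7.3] w 0.0116
[ 9.56879382e-01  2.45820591e-01 -4.77415399e-01  5.02407856e-04
 -8.48215638e-01 -2.64276753e+00]
```

Request:
jog_arm --targets '[{"dx": 0,"dy": 0.5,"dz": 4,"rx": 0,"ry": 0,"rz": 0,"gripper": 1},{"dx": 0,"dy": 0.5,"dz": 9,"rx": 0,"ry": 0,"rz": 0,"gripper": 1},{"dx": 0,"dy": 0.5,"dz": 14,"rx": 0,"ry": 0,"rz": 0,"gripper": 1},{"dx": 0,"dy": 0.5,"dz": 18,"rx": 0,"ry": 0,"rz": 0,"gripper": 1},{"dx": 0,"dy": 0.5,"dz": 21,"rx": 0,"ry": 0,"rz": 0,"gripper": 1},{"dx": 0,"dy": 0.5,"dz": 24,"rx": 0,"ry": 0,"rz": 0,"gripper": 1},{"dx": 0,"dy": 0.5,"dz": 26,"rx": 0,"ry": 0,"rz": 0,"gripper": 1},{"dx": 0,"dy": 0.5,"dz": 26,"rx": 0,"ry": 0,"rz": 0,"gripper": 1}]'

```text
t: 30.03
eef_pos: [0.441, 0.2939, 0.0942]
ee_rot: [3.141, 0.0, 3.027]
force: [-0.3, 0.7, -8.4]
width: 0.0118
gripper_force: 55.0
```

Run:
```python
from h import *
go(.441,.2937,.093,3.027)
f=grab('wrist');C=cloud(f);s=arm.get_state()
m=(abs(C[...,2]-.049)<.006)&(np.hypot(C[...,0]-.441,C[...,1]-.294)<.075);m[235:]=0
n,l,st,ce=cv2.connectedComponentsWithStats(m.astype(np.uint8));i=1+np.argmax(st[1:,4]);P=C[l==i];print(st[i],np.median(P[:,2]))
A=np.c_[P[:,:2],np.ones(len(P))];print(np.linalg.lstsq(A,P[:,2],rcond=None)[0][:2])
```

```text
at [0.441  0.2939 0.0942] [3.141 0.    3.027] d mm [-0.  -0.2  1.2] rot [0. 0. 0.] t 30.03 F [-0.3  0.7 -8.4] w 0.0118
[ 228  137  162   98 8426] 0.04981723638231266
[0.01240186 0.00231597]
```

Request:
jog_arm --targets '[{"dx": 0,"dy": 0,"dz": 0.5,"rx": 0,"ry": 0,"rz": 0,"gripper": 1},{"dx": 0,"dy": 0,"dz": 1,"rx": 0,"ry": 0,"rz": 0,"gripper": 1},{"dx": 0,"dy": 0,"dz": 1.4,"rx": 0,"ry": 0,"rz": 0,"gripper": 1},{"dx": 0,"dy": 0,"dz": 1.8,"rx": 0,"ry": 0,"rz": 0,"gripper": 1},{"dx": 0,"dy": 0,"dz": 1.8,"rx": 0,"ry": 0,"rz": 0,"gripper": 1},{"dx": 0,"dy": 0,"dz": 1.8,"rx": 0,"ry": 0,"rz": 0,"gripper": 1},{"dx": 0,"dy": 0,"dz": 1.8,"rx": 0,"ry": 0,"rz": 0,"gripper": 1},{"dx": 0,"dy": 0,"dz": 1.8,"rx": 0,"ry": 0,"rz": 0,"gripper": 1}]'

```text
t: 30.75
eef_pos: [0.4413, 0.2941, 0.0931]
ee_rot: [3.141, 0.001, 3.027]
force: [-0.7, 0.4, -4.1]
width: 0.0119
gripper_force: 55.0
```

Run:
```python
from h import *
go(.441,.2937,.093,3.027);print(arm.get_state()['moment'])
```

```text
at [0.4413 0.2941 0.0931] [3.141e+00 1.000e-03 3.027e+00] d mm [ 0.2 -0.5  0.1] rot [0.001 0.001 0.   ] t 30.75 F [-0.7  0.4 -4.1] w 0.0119
[-0.0454025   0.38903607 -0.01399199]
```

Request:
jog_arm --targets '[{"dx": 0,"dy": 0,"dz": 0,"rx": 0,"ry": 0,"rz": -0.1,"gripper": 1},{"dx": 0,"dy": 0,"dz": 0,"rx": 0,"ry": 0,"rz": -0.2,"gripper": 1},{"dx": 0,"dy": 0,"dz": 0,"rx": 0,"ry": 0,"rz": -0.3,"gripper": 1},{"dx": 0,"dy": 0,"dz": -0.2,"rx": 0,"ry": 0,"rz": -0.4,"gripper": 1},{"dx": 0,"dy": 0,"dz": -0.4,"rx": 0,"ry": 0,"rz": -0.5,"gripper": 1},{"dx": 0,"dy": 0,"dz": -0.7,"rx": 0,"ry": 0,"rz": -0.6,"gripper": 1},{"dx": 0,"dy": 0,"dz": -1.0,"rx": 0,"ry": 0,"rz": -0.7,"gripper": 1},{"dx": 0,"dy": 0,"dz": -1.3,"rx": 0,"ry": 0,"rz": -0.8,"gripper": 1}]'

```text
t: 31.42
eef_pos: [0.4415, 0.2942, 0.0946]
ee_rot: [-3.141, 0.002, -2.451]
force: [0.1, -0.7, -2.2]
width: 0.0119
gripper_force: 55.0
```

Run:
```python
from h import *
go(.441,.2937,.093,3.027);print(arm.get_state()['moment'])
f=grab('wrist');C=cloud(f)
m=(abs(C[...,2]-.049)<.006)&(np.hypot(C[...,0]-.441,C[...,1]-.294)<.075);m[235:]=0
n,l,st,ce=cv2.connectedComponentsWithStats(m.astype(np.uint8));i=1+np.argmax(st[1:,4]);P=C[l==i];print(st[i],np.median(P[:,2]),cv2.minAreaRect(P[:,:2].astype(np.float32)))
```

```text
at [0.4415 0.2942 0.0946] [-3.141e+00  2.000e-03 -2.451e+00] d mm [ 0.7 -0.   1.6] rot [0.001 0.002 0.806] t 31.42 F [ 0.1 -0.7 -2.2] w 0.0119
[-0.37153848  0.21004503  0.00199777]
[ 243  125  186  110 8093] 0.0486680424050105 ((0.4261285662651062, 0.29271313548088074), (0.07093992084264755, 0.0804460346698761), 9.620315551757812)
```

Request:
jog_arm --targets '[{"dx": 0,"dy": 0,"dz": -0.3,"rx": 0,"ry": 0,"rz": -0.1,"gripper": 1},{"dx": 0,"dy": 0,"dz": -0.6,"rx": 0,"ry": 0,"rz": -0.2,"gripper": 1},{"dx": 0,"dy": 0,"dz": -0.9,"rx": 0,"ry": 0,"rz": -0.3,"gripper": 1},{"dx": 0,"dy": 0,"dz": -1.2,"rx": 0,"ry": 0,"rz": -0.4,"gripper": 1},{"dx": 0,"dy": 0,"dz": -1.5,"rx": 0,"ry": 0,"rz": -0.5,"gripper": 1},{"dx": 0,"dy": 0,"dz": -1.8,"rx": 0,"ry": 0,"rz": -0.6,"gripper": 1},{"dx": 0,"dy": 0,"dz": -2.1,"rx": 0,"ry": 0,"rz": -0.7,"gripper": 1},{"dx": 0,"dy": 0,"dz": -2.4,"rx": 0,"ry": 0,"rz": -0.8,"gripper": 1}]'

```text
t: 32.13
eef_pos: [0.4416, 0.2943, 0.097]
ee_rot: [-3.14, 0.001, -1.653]
force: [0.3, -1.2, -2.9]
width: 0.0116
gripper_force: 55.0
```

Request:
jog_arm --targets '[{"dx": 0,"dy": 0,"dz": -0.3,"rx": 0,"ry": 0,"rz": -0.1,"gripper": 1},{"dx": 0,"dy": 0,"dz": -0.6,"rx": 0,"ry": 0,"rz": -0.2,"gripper": 1},{"dx": 0,"dy": 0,"dz": -1.0,"rx": 0,"ry": 0,"rz": -0.3,"gripper": 1},{"dx": 0,"dy": 0,"dz": -1.3,"rx": 0,"ry": 0,"rz": -0.4,"gripper": 1},{"dx": 0,"dy": 0,"dz": -1.6,"rx": 0,"ry": 0,"rz": -0.5,"gripper": 1},{"dx": 0,"dy": 0,"dz": -1.9,"rx": 0,"ry": 0,"rz": -0.6,"gripper": 1},{"dx": 0,"dy": 0,"dz": -2.2,"rx": 0,"ry": 0,"rz": -0.7,"gripper": 1},{"dx": 0,"dy": 0,"dz": -2.5,"rx": 0,"ry": 0,"rz": -0.8,"gripper": 1}]'

```text
t: 32.8
eef_pos: [0.4418, 0.2946, 0.0996]
ee_rot: [-3.139, -0.0, -0.853]
force: [0.4, 0.2, -3.2]
width: 0.0116
gripper_force: 55.0
```

Run:
```python
from h import *
go(.441,.2937,.093,3.027);print(arm.get_state()['moment'])
```

```text
at [0.4418 0.2946 0.0996] [-3.139 -0.    -0.853] d mm [0.1 1.2 6.6] rot [-1.000e-03  3.000e-03  2.403e+00] t 32.8 F [ 0.4  0.2 -3.2] w 0.0116
[ 0.00985109 -0.00549614  0.00397607]
```

Request:
jog_arm --targets '[{"dx": 0,"dy": 0,"dz": -0.3,"rx": 0,"ry": 0,"rz": -0.1,"gripper": 1},{"dx": 0,"dy": 0,"dz": -0.6,"rx": 0,"ry": 0,"rz": -0.2,"gripper": 1},{"dx": 0,"dy": 0,"dz": -1.0,"rx": 0,"ry": 0,"rz": -0.3,"gripper": 1},{"dx": 0,"dy": 0,"dz": -1.3,"rx": 0,"ry": 0,"rz": -0.4,"gripper": 1},{"dx": 0,"dy": 0,"dz": -1.6,"rx": 0,"ry": 0,"rz": -0.5,"gripper": 1},{"dx": 0,"dy": 0,"dz": -1.9,"rx": 0,"ry": 0,"rz": -0.6,"gripper": 1},{"dx": 0,"dy": 0,"dz": -2.2,"rx": 0,"ry": 0,"rz": -0.7,"gripper": 1},{"dx": 0,"dy": 0,"dz": -2.5,"rx": 0,"ry": 0,"rz": -0.8,"gripper": 1}]'

```text
t: 33.47
eef_pos: [0.4418, 0.2946, 0.1022]
ee_rot: [-3.14, -0.002, -0.053]
force: [0.3, 0.1, -1.2]
width: 0.0116
gripper_force: 55.0
```

Request:
jog_arm --targets '[{"dx": 0,"dy": 0,"dz": -0.3,"rx": 0,"ry": 0,"rz": -0.1,"gripper": 1},{"dx": 0,"dy": 0,"dz": -0.6,"rx": 0,"ry": 0,"rz": -0.2,"gripper": 1},{"dx": 0,"dy": 0,"dz": -1.0,"rx": 0,"ry": 0,"rz": -0.3,"gripper": 1},{"dx": 0,"dy": 0,"dz": -1.3,"rx": 0,"ry": 0,"rz": -0.4,"gripper": 1},{"dx": 0,"dy": 0,"dz": -1.6,"rx": 0,"ry": 0,"rz": -0.5,"gripper": 1},{"dx": 0,"dy": 0,"dz": -1.9,"rx": 0,"ry": 0,"rz": -0.6,"gripper": 1},{"dx": 0,"dy": 0,"dz": -2.2,"rx": 0,"ry": 0,"rz": -0.7,"gripper": 1},{"dx": 0,"dy": 0,"dz": -2.5,"rx": 0,"ry": 0,"rz": -0.8,"gripper": 1}]'

```text
t: 34.13
eef_pos: [0.4418, 0.2946, 0.1048]
ee_rot: [3.141, -0.003, 0.747]
force: [-0.6, -0.8, -1.3]
width: 0.0118
gripper_force: 55.0
```

Run:
```python
from h import *
go(.441,.2937,.093,3.027);print(arm.get_state()['moment'])
```

```text
at [0.4418 0.2946 0.1048] [ 3.141e+00 -3.000e-03  7.470e-01] d mm [-1.3  0.1 11.8] rot [ 3.00e-03 -1.00e-03 -2.28e+00] t 34.13 F [-0.6 -0.8 -1.3] w 0.0118
[-0.11121814  0.10545346  0.02636149]
```

Request:
jog_arm --targets '[{"dx": 0,"dy": 0,"dz": -0.5,"rx": 0,"ry": 0,"rz": 0,"gripper": 1},{"dx": 0,"dy": 0,"dz": -1,"rx": 0,"ry": 0,"rz": 0,"gripper": 1},{"dx": 0,"dy": 0,"dz": -2,"rx": 0,"ry": 0,"rz": 0,"gripper": 1},{"dx": 0,"dy": 0,"dz": -3,"rx": 0,"ry": 0,"rz": 0,"gripper": 1},{"dx": 0,"dy": 0,"dz": -4,"rx": 0,"ry": 0,"rz": 0,"gripper": 1},{"dx": 0,"dy": 0,"dz": -5,"rx": 0,"ry": 0,"rz": 0,"gripper": 1},{"dx": 0,"dy": 0,"dz": -5,"rx": 0,"ry": 0,"rz": 0,"gripper": 1},{"dx": 0,"dy": 0,"dz": -5,"rx": 0,"ry": 0,"rz": 0,"gripper": 1}]'

```text
t: 34.8
eef_pos: [0.4412, 0.294, 0.1091]
ee_rot: [3.142, -0.001, 0.744]
force: [0.2, -0.8, -1.3]
width: 0.0121
gripper_force: 55.0
```

Run:
```python
from h import *
go(.674,.211,.26,-.925);print(arm.get_state()['moment'])
f=grab('wrist');C=cloud(f)
m=(abs(C[...,2]-.049)<.008)&(np.hypot(C[...,0]-.441,C[...,1]-.294)<.075);m[235:]=0
n,l,st,ce=cv2.connectedComponentsWithStats(m.astype(np.uint8));i=1+np.argmax(st[1:,4]);P=C[l==i];print(st[i],np.median(P[:,2]),cv2.minAreaRect(P[:,:2].astype(np.float32)))
A=np.c_[P[:,:2],np.ones(len(P))];print(np.linalg.lstsq(A,P[:,2],rcond=None)[0][:2])
```

```text
at [0.4412 0.294  0.1091] [ 3.142e+00 -1.000e-03  7.440e-01] d mm [ 115.3  218.8 -150.8] rot [-1.000e-03 -1.000e-03  1.669e+00] t 34.8 F [ 0.2 -0.8 -1.3] w 0.0121
[-0.09620803  0.1380104   0.03070311]
[ 239  125  181  110 7847] 0.04861567879588641 ((0.4512324631214142, 0.29584336280822754), (0.0789802223443985, 0.08045576512813568), 9.62271499633789)
[-0.00381498  0.00550668]
```

Request:
jog_arm --targets '[{"dx": 0,"dy": 0,"dz": -5,"rx": 0,"ry": 0,"rz": 0,"gripper": 1},{"dx": 0,"dy": 0,"dz": -15,"rx": 0,"ry": 0,"rz": 0,"gripper": 1},{"dx": 0,"dy": 0,"dz": -32,"rx": 0,"ry": 0,"rz": 0,"gripper": 1},{"dx": 0,"dy": 0,"dz": -52,"rx": 0,"ry": 0,"rz": 0,"gripper": 1},{"dx": 3,"dy": 6,"dz": -70,"rx": 0,"ry": 0,"rz": 0,"gripper": 1},{"dx": 10,"dy": 19,"dz": -83,"rx": 0,"ry": 0,"rz": 0,"gripper": 1},{"dx": 22,"dy": 42,"dz": -90,"rx": 0,"ry": 0,"rz": 0,"gripper": 1},{"dx": 36,"dy": 69,"dz": -91,"rx": 0,"ry": 0,"rz": 0,"gripper": 1}]'

```text
t: 35.52
eef_pos: [0.5153, 0.2684, 0.2037]
ee_rot: [3.142, -0.006, 0.746]
force: [1.1, 1.0, -0.7]
width: 0.0118
gripper_force: 55.0
```

Request:
jog_arm --targets '[{"dx": 15,"dy": 30,"dz": 0,"rx": 0,"ry": 0,"rz": 0,"gripper": 1},{"dx": 30,"dy": 58,"dz": 0,"rx": 0,"ry": 0,"rz": 0,"gripper": 1},{"dx": 45,"dy": 87,"dz": 0,"rx": 0,"ry": 0,"rz": 0,"gripper": 1},{"dx": 60,"dy": 115,"dz": 0,"rx": 0,"ry": 0,"rz": 0,"gripper": 1},{"dx": 71,"dy": 135,"dz": 0,"rx": 0,"ry": 0,"rz": 0,"gripper": 1},{"dx": 77,"dy": 146,"dz": 0,"rx": 0,"ry": 0,"rz": 0,"gripper": 1},{"dx": 79,"dy": 150,"dz": 0,"rx": 0,"ry": 0,"rz": 0,"gripper": 1},{"dx": 79,"dy": 150,"dz": 0,"rx": 0,"ry": 0,"rz": 0,"gripper": 1}]'

```text
t: 36.18
eef_pos: [0.6747, 0.21, 0.2002]
ee_rot: [3.141, -0.001, 0.743]
force: [-0.3, 1.8, -1.7]
width: 0.0115
gripper_force: 55.0
```

Run:
```python
from h import *
go(.674,.211,.11,.744)
t=grab('top')
h=cv2.cvtColor(t['frame'],cv2.COLOR_RGB2HSV).astype(int)
```

```text
at [0.6747 0.21   0.2002] [ 3.141e+00 -1.000e-03  7.430e-01] d mm [ 0.1 -1.2 90.2] rot [ 0.    -0.001 -0.001] t 36.18 F [-0.3  1.8 -1.7] w 0.0115
```

Request:
jog_arm --targets '[{"dx": 0,"dy": -1,"dz": 8,"rx": 0,"ry": 0,"rz": 0,"gripper": 1},{"dx": 0,"dy": -1,"dz": 24,"rx": 0,"ry": 0,"rz": 0,"gripper": 1},{"dx": 0,"dy": -1,"dz": 44,"rx": 0,"ry": 0,"rz": 0,"gripper": 1},{"dx": 0,"dy": -1,"dz": 64,"rx": 0,"ry": 0,"rz": 0,"gripper": 1},{"dx": 0,"dy": -1,"dz": 78,"rx": 0,"ry": 0,"rz": 0,"gripper": 1},{"dx": 0,"dy": -1,"dz": 86,"rx": 0,"ry": 0,"rz": 0,"gripper": 1},{"dx": 0,"dy": -1,"dz": 90,"rx": 0,"ry": 0,"rz": 0,"gripper": 1},{"dx": 0,"dy": -1,"dz": 90,"rx": 0,"ry": 0,"rz": 0,"gripper": 1}]'

```text
t: 36.9
eef_pos: [0.6727, 0.2119, 0.1097]
ee_rot: [-3.141, -0.0, 0.745]
force: [-1.2, 0.5, -1.8]
width: 0.0118
gripper_force: 55.0
```

Run:
```python
from h import *
go(.674,.211,.0745,.744)
```

```text
at [0.6727 0.2119 0.1097] [-3.141 -0.     0.745] d mm [ 0.3  1.5 35.2] rot [-0.    -0.     0.001] t 36.9 F [-1.2  0.5 -1.8] w 0.0118
```

Request:
jog_arm --targets '[{"dx": 0,"dy": 1.2,"dz": 3,"rx": 0,"ry": 0,"rz": 0,"gripper": 1},{"dx": 0,"dy": 1.2,"dz": 9,"rx": 0,"ry": 0,"rz": 0,"gripper": 1},{"dx": 0,"dy": 1.2,"dz": 17,"rx": 0,"ry": 0,"rz": 0,"gripper": 1},{"dx": 0,"dy": 1.2,"dz": 24,"rx": 0,"ry": 0,"rz": 0,"gripper": 1},{"dx": 0,"dy": 1.2,"dz": 29,"rx": 0,"ry": 0,"rz": 0,"gripper": 1},{"dx": 0,"dy": 1.2,"dz": 32,"rx": 0,"ry": 0,"rz": 0,"gripper": 1},{"dx": 0,"dy": 1.2,"dz": 34,"rx": 0,"ry": 0,"rz": 0,"gripper": 1},{"dx": 0,"dy": 1.2,"dz": 34,"rx": 0,"ry": 0,"rz": 0,"gripper": 1}]'

```text
t: 37.57
eef_pos: [0.6741, 0.2105, 0.0755]
ee_rot: [-3.141, -0.0, 0.744]
force: [-0.5, 0.3, -1.4]
width: 0.0117
gripper_force: 55.0
```

Run:
```python
from h import *
go(.674,.211,.0745,.744)
```

```text
at [0.6741 0.2105 0.0755] [-3.141 -0.     0.744] d mm [ 0.3 -0.4  1. ] rot [-0. -0.  0.] t 37.57 F [-0.5  0.3 -1.4] w 0.0117
```

Seat it, release and rise; then view the pot.

Request:
jog_arm --targets '[{"dx": 0.3,"dy": -0.4,"dz": 0.8,"rx": 0,"ry": 0,"rz": 0,"gripper": 1},{"dx": 0.3,"dy": -0.4,"dz": 1.5,"rx": 0,"ry": 0,"rz": 0,"gripper": 1},{"dx": 0.3,"dy": -0.4,"dz": 1.5,"rx": 0,"ry": 0,"rz": 0,"gripper": 1},{"dx": 0.3,"dy": -0.4,"dz": 1.5,"rx": 0,"ry": 0,"rz": 0,"gripper": 0.7},{"dx": 0.3,"dy": -0.4,"dz": 1.5,"rx": 0,"ry": 0,"rz": 0,"gripper": 0.5},{"dx": 0.3,"dy": -0.4,"dz": 1.5,"rx": 0,"ry": 0,"rz": 0,"gripper": 0.4},{"dx": 0.3,"dy": -0.4,"dz": 1.5,"rx": 0,"ry": 0,"rz": 0,"gripper": 0.4},{"dx": 0.3,"dy": -0.4,"dz": 1.5,"rx": 0,"ry": 0,"rz": 0,"gripper": 0.4}]'

```text
t: 38.23
eef_pos: [0.6744, 0.2112, 0.0749]
ee_rot: [3.141, -0.001, 0.744]
force: [-0.2, 0.6, 0.1]
width: 0.0393
gripper_force: 0.0
```

Request:
jog_arm --targets '[{"dx": 0,"dy": 0,"dz": -8,"rx": 0,"ry": 0,"rz": 0,"gripper": 0.4},{"dx": 0,"dy": 0,"dz": -30,"rx": 0,"ry": 0,"rz": 0,"gripper": 0.4},{"dx": 0,"dy": 0,"dz": -65,"rx": 0,"ry": 0,"rz": 0,"gripper": 0.2},{"dx": 0,"dy": 0,"dz": -105,"rx": 0,"ry": 0,"rz": 0,"gripper": 0},{"dx": 0,"dy": 0,"dz": -145,"rx": 0,"ry": 0,"rz": 0,"gripper": 0},{"dx": 0,"dy": 0,"dz": -185,"rx": 0,"ry": 0,"rz": 0,"gripper": 0},{"dx": 0,"dy": 0,"dz": -220,"rx": 0,"ry": 0,"rz": 0,"gripper": 0},{"dx": 0,"dy": 0,"dz": -225,"rx": 0,"ry": 0,"rz": 0,"gripper": 0}]'

```text
t: 38.9
eef_pos: [0.6764, 0.2114, 0.3093]
ee_rot: [3.137, -0.012, 0.745]
force: [0.0, -0.1, 2.3]
width: 0.0852
gripper_force: 0.0
```

Run:
```python
from h import *
s=grab('scene','s8');t=grab('top','t8')
go(.5,.1,.3,0)
for f in (s,t):
    C=cloud(f);m=(C[...,2]>.076)&(C[...,2]<.095)&(C[...,0]>.6)&(C[...,0]<.76)&(C[...,1]>-.28)&(C[...,1]<-.08);P=C[m];print('pot rim',len(P),P.min(0).round(3),P.max(0).round(3), cv2.minEnclosingCircle(P[:,:2].astype(np.float32)))
    m=(C[...,2]>.006)&(C[...,2]<.02)&(C[...,0]>.58)&(C[...,0]<.76)&(C[...,1]>-.29)&(C[...,1]<-.08);m=m.astype(np.uint8)
    n,l,st,ce=cv2.connectedComponentsWithStats(m);i=1+np.argmax(st[1:,4]);print(cv2.minAreaRect(C[l==i][:,:2].astype(np.float32)))
a=cv2.resize(s['frame'][80:320,240:460],(660,720)[::1]);b=a[:600]
cv2.imwrite('pics/c3.png',cv2.resize(s['frame'][85:315,230:470],(626,600))[:,:,::-1])
```

```text
at [0.6749 0.2113 0.3038] [ 3.14  -0.007  0.744] d mm [-204.1  -36.6    2.3] rot [-0.001 -0.007  0.744] t 39.0 F [-0.6 -0.2 -0.6] w 0.0868
pot rim 285 [ 0.6   -0.26   0.076] [ 0.72  -0.08   0.092] ((0.6536003351211548, -0.16989096999168396), 0.10160475969314575)
((0.68990558385849, -0.23157906532287598), (0.07737485319375992, 0.10307031869888306), 79.74866485595703)
pot rim 137 [ 0.6   -0.26   0.076] [ 0.718 -0.082  0.092] ((0.6541165709495544, -0.1686384379863739), 0.10166706144809723)
((0.6911705136299133, -0.2318359762430191), (0.07685266435146332, 0.09698840975761414), 80.71530151367188)
```

View pics/c3.png

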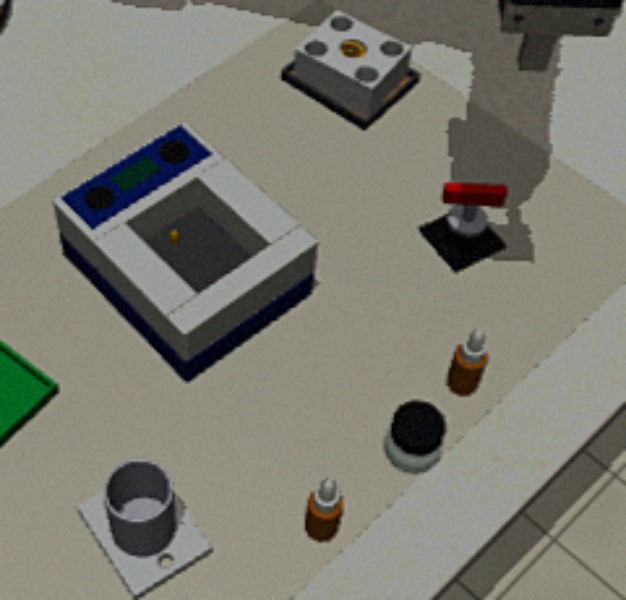

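The crop shows the block flat in the parking tray at (350,65), the lifter upright in its stand at (470,210) and an empty well with a peg at (174,236). The steel pot at (140,510) has been shifted, and the jar and bottles stand untouched.

Request:
jog_arm --targets '[{"dx": -10,"dy": 12,"dz": 0,"rx": 0,"ry": 0,"rz": 0.08,"gripper": 0},{"dx": -28,"dy": 35,"dz": 0,"rx": 0,"ry": 0,"rz": 0.2,"gripper": 0},{"dx": -50,"dy": 62,"dz": 0,"rx": 0,"ry": 0,"rz": 0.32,"gripper": 0},{"dx": -72,"dy": 90,"dz": 0,"rx": 0,"ry": 0,"rz": 0.44,"gripper": 0},{"dx": -94,"dy": 117,"dz": 0,"rx": 0,"ry": 0,"rz": 0.56,"gripper": 0},{"dx": -116,"dy": 145,"dz": 0,"rx": 0,"ry": 0,"rz": 0.68,"gripper": 0},{"dx": -138,"dy": 172,"dz": 0,"rx": 0,"ry": 0,"rz": 0.8,"gripper": 0},{"dx": -150,"dy": 186,"dz": 0,"rx": 0,"ry": 0,"rz": 0.92,"gripper": 0}]'

```text
t: 39.67
eef_pos: [0.689, -0.0309, 0.2984]
ee_rot: [3.141, 0.001, -0.184]
force: [0.2, 0.5, -0.3]
width: 0.0874
gripper_force: 0.0
```

Request:
jog_arm --targets '[{"dx": 0,"dy": 0,"dz": 0,"rx": 0,"ry": 0,"rz": 0.12,"gripper": 0},{"dx": 0,"dy": 0,"dz": 0,"rx": 0,"ry": 0,"rz": 0.24,"gripper": 0},{"dx": 0,"dy": 0,"dz": 0,"rx": 0,"ry": 0,"rz": 0.36,"gripper": 0},{"dx": 0,"dy": 0,"dz": 0,"rx": 0,"ry": 0,"rz": 0.48,"gripper": 0},{"dx": 0,"dy": 0,"dz": 0,"rx": 0,"ry": 0,"rz": 0.6,"gripper": 0},{"dx": 0,"dy": 0,"dz": 0,"rx": 0,"ry": 0,"rz": 0.72,"gripper": 0},{"dx": 0,"dy": 0,"dz": 0,"rx": 0,"ry": 0,"rz": 0.8,"gripper": 0},{"dx": 0,"dy": 0,"dz": 0,"rx": 0,"ry": 0,"rz": 0.85,"gripper": 0}]'

```text
t: 40.33
eef_pos: [0.6891, -0.0275, 0.2983]
ee_rot: [3.141, 0.001, -1.031]
force: [0.1, 0.1, -0.7]
width: 0.0882
gripper_force: 0.0
```

Run:
```python
from h import *
go(.70,-.17,.30,-1.745)
```

```text
at [ 0.6891 -0.0275  0.2983] [ 3.141e+00  1.000e-03 -1.031e+00] d mm [127.8  64.   -1.8] rot [0.001 0.001 0.714] t 40.33 F [ 0.1  0.1 -0.7] w 0.0882
```

Request:
jog_arm --targets '[{"dx": 10,"dy": 5,"dz": 0,"rx": 0,"ry": 0,"rz": 0.08,"gripper": 0},{"dx": 30,"dy": 15,"dz": 0,"rx": 0,"ry": 0,"rz": 0.2,"gripper": 0},{"dx": 55,"dy": 28,"dz": 0,"rx": 0,"ry": 0,"rz": 0.32,"gripper": 0},{"dx": 80,"dy": 40,"dz": 0,"rx": 0,"ry": 0,"rz": 0.44,"gripper": 0},{"dx": 105,"dy": 53,"dz": 0,"rx": 0,"ry": 0,"rz": 0.56,"gripper": 0},{"dx": 120,"dy": 60,"dz": 0,"rx": 0,"ry": 0,"rz": 0.66,"gripper": 0},{"dx": 127,"dy": 64,"dz": 0,"rx": 0,"ry": 0,"rz": 0.714,"gripper": 0},{"dx": 127,"dy": 64,"dz": 0,"rx": 0,"ry": 0,"rz": 0.714,"gripper": 0}]'

```text
t: 41.0
eef_pos: [0.7001, -0.1712, 0.2978]
ee_rot: [3.14, 0.0, -1.745]
force: [1.0, 1.3, -0.6]
width: 0.0881
gripper_force: 0.0
```

```bash
cat > pot.py <<'E'
from h import *
def pot(f,zoff=0,c0=(.69,-.232)):
    C=cloud(f);r0=np.hypot(C[...,0]-c0[0],C[...,1]-c0[1])
    m=(abs(C[...,2]-zoff-.085)<.005)&(r0<.05);P=C[m];
    if len(P)>20:
        Q=P[:,:2].astype(np.float32);print('rim',len(P),cv2.minEnclosingCircle(Q),np.median(P[:,2]))
    m=((C[...,2]>zoff+.006)&(C[...,2]<zoff+.018)&(r0<.08)).astype(np.uint8)
    n,l,st,ce=cv2.connectedComponentsWithStats(m);i=1+np.argmax(st[1:,4]);v,u=np.where(l==i)
    Q=np.array([ray(f,a,b,zoff+.012)[:2] for a,b in zip(u,v)]).astype(np.float32);r=cv2.minAreaRect(Q);print('plate',st[i],np.round(r[0],4),np.round(r[1],4),r[2])
E
python3 - <<'E'
from pot import *
f=grab('wrist','w9');pot(f);go(.691,-.2317,.0745,-1.745)
E
```

```text
rim 542 ((0.6921514868736267, -0.23118183016777039), 0.027914922684431076) 0.08452797942833581
plate [ 276   78   82   66 2573] [ 0.6923 -0.2311] [0.0755 0.0959] 80.34585571289062
at [ 0.7002 -0.1701  0.2981] [ 3.14e+00  1.00e-03 -1.74e+00] d mm [ 62.4  -1.6 223.5] rot [0.001 0.001 0.005] t 41.05 F [-0.3  0.6  0.8] w 0.0877
```

View pics/w9.png

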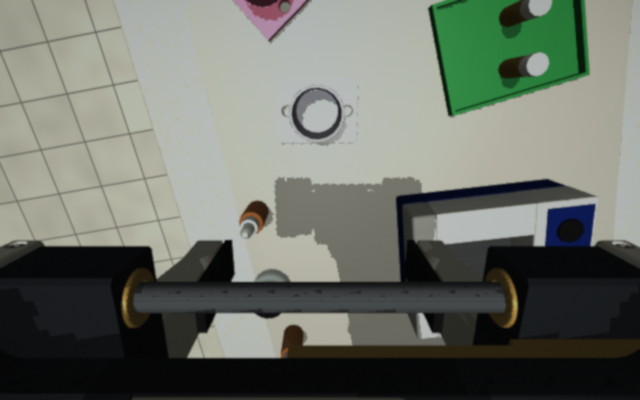

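The view shows the steel pot at (317,112), square to the tool, with its rim centre and plate centre agreeing. The pink look-alike is at the top edge and the two vials stand in the tray.

Run:
```python
from h import *
go(.6922,-.2311,.0745,-1.7393)
```

```text
at [ 0.7002 -0.1701  0.2981] [ 3.14e+00  1.00e-03 -1.74e+00] d mm [ 61.7  -2.7 223.5] rot [ 0.001  0.001 -0.001] t 41.05 F [-0.3  0.6  0.8] w 0.0877
```

Request:
jog_arm --targets '[{"dx": 15,"dy": 0,"dz": 0,"rx": 0,"ry": 0,"rz": 0,"gripper": 0},{"dx": 40,"dy": 0,"dz": 10,"rx": 0,"ry": 0,"rz": 0,"gripper": 0},{"dx": 58,"dy": -2,"dz": 40,"rx": 0,"ry": 0,"rz": 0,"gripper": 0},{"dx": 61.5,"dy": -2.5,"dz": 75,"rx": 0,"ry": 0,"rz": 0,"gripper": 0},{"dx": 61.5,"dy": -2.5,"dz": 108,"rx": 0,"ry": 0,"rz": 0,"gripper": 0},{"dx": 61.5,"dy": -2.5,"dz": 132,"rx": 0,"ry": 0,"rz": 0,"gripper": 0},{"dx": 61.5,"dy": -2.5,"dz": 146,"rx": 0,"ry": 0,"rz": 0,"gripper": 0},{"dx": 61.5,"dy": -2.5,"dz": 150,"rx": 0,"ry": 0,"rz": 0,"gripper": 0}]'

```text
t: 41.72
eef_pos: [0.6911, -0.2291, 0.1454]
ee_rot: [3.136, 0.001, -1.737]
force: [0.1, -0.2, -0.8]
width: 0.0877
gripper_force: 0.0
```

Run:
```python
from h import *
go(.6922,-.2311,.0745,-1.7393)
```

```text
at [ 0.6911 -0.2291  0.1454] [ 3.136e+00  1.000e-03 -1.737e+00] d mm [ 1.9 -1.7 70.9] rot [0.005 0.001 0.002] t 41.72 F [ 0.1 -0.2 -0.8] w 0.0877
```

Request:
jog_arm --targets '[{"dx": 0.8,"dy": -1,"dz": 4,"rx": 0.002,"ry": 0,"rz": 0,"gripper": 0},{"dx": 0.8,"dy": -1,"dz": 14,"rx": 0.002,"ry": 0,"rz": 0,"gripper": 0},{"dx": 0.8,"dy": -1,"dz": 28,"rx": 0.002,"ry": 0,"rz": 0,"gripper": 0},{"dx": 0.8,"dy": -1,"dz": 44,"rx": 0.002,"ry": 0,"rz": 0,"gripper": 0},{"dx": 0.8,"dy": -1,"dz": 57,"rx": 0.002,"ry": 0,"rz": 0,"gripper": 0},{"dx": 0.8,"dy": -1,"dz": 65,"rx": 0.002,"ry": 0,"rz": 0,"gripper": 0},{"dx": 0.8,"dy": -1,"dz": 68,"rx": 0.002,"ry": 0,"rz": 0,"gripper": 0},{"dx": 0.8,"dy": -1,"dz": 68,"rx": 0.002,"ry": 0,"rz": 0,"gripper": 0}]'

```text
t: 42.38
eef_pos: [0.6938, -0.231, 0.0809]
ee_rot: [-3.14, 0.001, -1.74]
force: [0.0, 0.2, 0.3]
width: 0.0878
gripper_force: 0.0
```

Run:
```python
from h import *
go(.6922,-.2311,.0745,-1.7393)
```

```text
at [ 0.6938 -0.231   0.0809] [-3.14e+00  1.00e-03 -1.74e+00] d mm [0.4 1.6 6.4] rot [-0.002  0.001 -0.   ] t 42.38 F [0.  0.2 0.3] w 0.0878
```

Request:
jog_arm --targets '[{"dx": 0.4,"dy": 1.5,"dz": 3,"rx": -0.002,"ry": 0,"rz": 0,"gripper": 0},{"dx": 0.4,"dy": 1.5,"dz": 6,"rx": -0.002,"ry": 0,"rz": 0,"gripper": 0},{"dx": 0.4,"dy": 1.5,"dz": 6,"rx": -0.002,"ry": 0,"rz": 0,"gripper": 0},{"dx": 0.4,"dy": 1.5,"dz": 6,"rx": -0.002,"ry": 0,"rz": 0,"gripper": 0.25},{"dx": 0.4,"dy": 1.5,"dz": 6,"rx": -0.002,"ry": 0,"rz": 0,"gripper": 0.35},{"dx": 0.4,"dy": 1.5,"dz": 6,"rx": -0.002,"ry": 0,"rz": 0,"gripper": 0.5},{"dx": 0.4,"dy": 1.5,"dz": 6,"rx": -0.002,"ry": 0,"rz": 0,"gripper": 1},{"dx": 0.4,"dy": 1.5,"dz": 6,"rx": -0.002,"ry": 0,"rz": 0,"gripper": 1}]' --force 40

```text
t: 43.05
eef_pos: [0.6925, -0.2312, 0.0756]
ee_rot: [-3.141, 0.001, -1.74]
force: [-0.5, -0.3, 0.7]
width: 0.0596
gripper_force: 0.0
```

Request:
jog_arm --targets '[{"dx": 0,"dy": 0,"dz": 0,"rx": 0,"ry": 0,"rz": 0,"gripper": 1},{"dx": 0,"dy": 0,"dz": 0,"rx": 0,"ry": 0,"rz": 0,"gripper": 1},{"dx": 0,"dy": 0,"dz": 0,"rx": 0,"ry": 0,"rz": 0,"gripper": 1},{"dx": 0,"dy": 0,"dz": -1,"rx": 0,"ry": 0,"rz": 0,"gripper": 1},{"dx": 0,"dy": 0,"dz": -3,"rx": 0,"ry": 0,"rz": 0,"gripper": 1},{"dx": 0,"dy": 0,"dz": -6,"rx": 0,"ry": 0,"rz": 0,"gripper": 1},{"dx": 0,"dy": 0,"dz": -10,"rx": 0,"ry": 0,"rz": 0,"gripper": 1},{"dx": 0,"dy": 0,"dz": -10,"rx": 0,"ry": 0,"rz": 0,"gripper": 1}]'

```text
t: 43.72
eef_pos: [0.6928, -0.2313, 0.0862]
ee_rot: [-3.14, 0.001, -1.74]
force: [0.8, -0.2, -3.7]
width: 0.0547
gripper_force: 40.0
```

Run:
```python
from pot import *
go(.6922,-.2311,.20,-1.7393)
for n in ('scene','top','wrist'):
    f=grab(n); 
    try: pot(f,.0095,(.692,-.231))
    except Exception as e: print(e)
```

```text
at [ 0.6928 -0.2313  0.0862] [-3.14e+00  1.00e-03 -1.74e+00] d mm [  -0.2    0.5 -113.8] rot [-0.002  0.001 -0.   ] t 43.72 F [ 0.8 -0.2 -3.7] w 0.0547
plate [259 271  31  42 352] [ 0.6878 -0.2584] [0.0263 0.0996] 77.65696716308594
plate [353 163  10  26 116] [ 0.6851 -0.2005] [0.0177 0.0723] 79.92060852050781
rim 4035 ((0.6907784938812256, -0.2411602884531021), 0.04448031634092331) 0.09433089862915849
plate [ 239  164  162   79 7130] [ 0.6903 -0.2451] [0.0504 0.0961] 80.38963317871094
```

Request:
jog_arm --targets '[{"dx": 0,"dy": 0,"dz": -5,"rx": 0,"ry": 0,"rz": 0,"gripper": 1},{"dx": 0,"dy": 0,"dz": -16,"rx": 0,"ry": 0,"rz": 0,"gripper": 1},{"dx": 0,"dy": 0,"dz": -34,"rx": 0,"ry": 0,"rz": 0,"gripper": 1},{"dx": 0,"dy": 0,"dz": -56,"rx": 0,"ry": 0,"rz": 0,"gripper": 1},{"dx": 0,"dy": 0,"dz": -78,"rx": 0,"ry": 0,"rz": 0,"gripper": 1},{"dx": 0,"dy": 0,"dz": -98,"rx": 0,"ry": 0,"rz": 0,"gripper": 1},{"dx": 0,"dy": 0,"dz": -110,"rx": 0,"ry": 0,"rz": 0,"gripper": 1},{"dx": 0,"dy": 0,"dz": -114,"rx": 0,"ry": 0,"rz": 0,"gripper": 1}]'

```text
t: 44.53
eef_pos: [0.6935, -0.2316, 0.2032]
ee_rot: [-3.136, 0.001, -1.74]
force: [-0.4, 0.7, -4.0]
width: 0.0544
gripper_force: 40.0
```

Request:
jog_arm --targets '[{"dx": -5,"dy": 5,"dz": 0,"rx": 0,"ry": 0,"rz": -0.01,"gripper": 1},{"dx": -18,"dy": 19,"dz": 0,"rx": 0,"ry": 0,"rz": -0.02,"gripper": 1},{"dx": -36,"dy": 39,"dz": 0,"rx": 0,"ry": 0,"rz": -0.03,"gripper": 1},{"dx": -56,"dy": 60,"dz": 0,"rx": 0,"ry": 0,"rz": -0.04,"gripper": 1},{"dx": -76,"dy": 81,"dz": 0,"rx": 0,"ry": 0,"rz": -0.05,"gripper": 1},{"dx": -96,"dy": 103,"dz": 0,"rx": 0,"ry": 0,"rz": -0.07,"gripper": 1},{"dx": -116,"dy": 124,"dz": 0,"rx": 0,"ry": 0,"rz": -0.09,"gripper": 1},{"dx": -134,"dy": 143,"dz": 0,"rx": 0,"ry": 0,"rz": -0.11,"gripper": 1}]'

```text
t: 45.2
eef_pos: [0.5713, -0.0738, 0.1977]
ee_rot: [3.14, 0.001, -1.628]
force: [-0.3, 1.2, -3.8]
width: 0.0547
gripper_force: 40.0
```

Run:
```python
from h import *
go(.5345,-.0232,.20,-1.6264)
```

```text
at [ 0.5713 -0.0738  0.1977] [ 3.140e+00  1.000e-03 -1.628e+00] d mm [-48.4  39.7  -2.2] rot [ 0.002  0.001 -0.002] t 45.2 F [-0.3  1.2 -3.8] w 0.0547
```

Request:
jog_arm --targets '[{"dx": -13,"dy": 11,"dz": 0,"rx": 0,"ry": 0,"rz": -0.002,"gripper": 1},{"dx": -25,"dy": 21,"dz": 0,"rx": 0,"ry": 0,"rz": -0.002,"gripper": 1},{"dx": -36,"dy": 30,"dz": 0,"rx": 0,"ry": 0,"rz": -0.002,"gripper": 1},{"dx": -43,"dy": 36,"dz": 0,"rx": 0,"ry": 0,"rz": -0.002,"gripper": 1},{"dx": -47,"dy": 39,"dz": 0,"rx": 0,"ry": 0,"rz": -0.002,"gripper": 1},{"dx": -48,"dy": 39.7,"dz": 0,"rx": 0,"ry": 0,"rz": -0.002,"gripper": 1},{"dx": -48,"dy": 39.7,"dz": 0,"rx": 0,"ry": 0,"rz": -0.002,"gripper": 1},{"dx": -48,"dy": 39.7,"dz": 0,"rx": 0,"ry": 0,"rz": -0.002,"gripper": 1}]'

```text
t: 45.87
eef_pos: [0.5373, -0.0252, 0.1992]
ee_rot: [-3.141, 0.0, -1.628]
force: [0.5, 0.0, -4.4]
width: 0.0541
gripper_force: 40.0
```

Request:
jog_arm --targets '[{"dx": 0,"dy": 0,"dz": 3,"rx": 0,"ry": 0,"rz": 0,"gripper": 1},{"dx": 0,"dy": 0,"dz": 8,"rx": 0,"ry": 0,"rz": 0,"gripper": 1},{"dx": 0,"dy": 0,"dz": 14,"rx": 0,"ry": 0,"rz": 0,"gripper": 1},{"dx": 0,"dy": 0,"dz": 20,"rx": 0,"ry": 0,"rz": 0,"gripper": 1},{"dx": 0,"dy": 0,"dz": 24,"rx": 0,"ry": 0,"rz": 0,"gripper": 1},{"dx": 0,"dy": 0,"dz": 26,"rx": 0,"ry": 0,"rz": 0,"gripper": 1},{"dx": 0,"dy": 0,"dz": 26,"rx": 0,"ry": 0,"rz": 0,"gripper": 1},{"dx": 0,"dy": 0,"dz": 26,"rx": 0,"ry": 0,"rz": 0,"gripper": 1}]'

```text
t: 46.53
eef_pos: [0.5372, -0.0249, 0.1733]
ee_rot: [-3.141, 0.001, -1.628]
force: [0.4, 0.6, -4.4]
width: 0.0547
gripper_force: 40.0
```

Run:
```python
from pot import *
go(.5345,-.0232,.175,-1.6264)
f=grab('wrist','w10');C=cloud(f);z=arm.get_state()['eef_pos'][2]-.0757+.012;Z=C[...,2]
m=(abs(Z-z)<.005)&(np.hypot(C[...,0]-.5345,C[...,1]+.0232)<.08);m[238:]=0
n,l,st,ce=cv2.connectedComponentsWithStats(m.astype(np.uint8));i=1+np.argmax(st[1:,4]);v,u=np.where(l==i)
Q=np.array([ray(f,a,b,z)[:2] for a,b in zip(u,v)]).astype(np.float32);print('plate',st[i],cv2.minAreaRect(Q))
# well walls: depth below rim
m=(Z<.075)&(Z>.03)&(np.hypot(C[...,0]-.5345,C[...,1]+.0232)<.075)&~m;m[238:]=0;print(m.sum())
cv2.imwrite('pics/w10.png',np.vstack([f['frame'][60:250,180:460]]).repeat(2,0).repeat(2,1)[:,:,::-1])
```

```text
at [ 0.5372 -0.0249  0.1733] [-3.141e+00  1.000e-03 -1.628e+00] d mm [-1.5  2.8 -1.7] rot [-0.001  0.001 -0.001] t 46.53 F [ 0.4  0.6 -4.4] w 0.0547
plate [ 239  164  162   74 6837] ((0.536366879940033, -0.04102423042058945), (0.046734318137168884, 0.09584572911262512), 86.827880859375)
1495
```

View pics/w10.png

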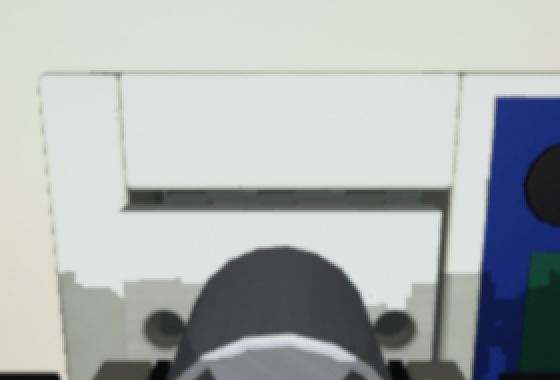

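The pot plate hangs level over the well, parallel to it, with its holes at crop (165,329) and (395,329), and the well's near gap at rows 188-210.

Run:
```python
from h import *
f=load('wrist');z=.1733-.0757+.012
a=ray(f,262.5,224.5,z);b=ray(f,377.5,224.5,z);print(a,b,np.linalg.norm(a-b),(a+b)/2)
g=f['frame'].max(2).astype(int)
for u0 in (262,378): print(g[214:236:2,u0-12:u0+13:2])
C=cloud(f);Z=C[...,2]
# near well edge: rim->gap, and plate edge in columns
for u in (270,300,320,340,370):
    col=Z[140:175,u];print(u,[(140+i,round(float(col[i]),3)) for i in range(8,34,1)] if u==320 else '', )
    i=140+np.argmax(col<.078);print(i,ray(f,u,i-.5,.087).round(4))
```

```text
[ 0.57288638 -0.02799701  0.1096    ] [ 0.50109767 -0.02401355  0.1096    ] 0.07189913964701511 [ 0.53699203 -0.02600528  0.1096    ]
[[172 172 171 166 155 145 141 152 164 172 173 173 169]
 [173 172 155 118  84  62  58  67  98 138 168 174 155]
 [173 156 110  66  58  52  47  46  48  64 128 169 132]
 [165 123  72  59  58  51  47  47  47  47  72 133  85]
 [160 103  64  62  58  53  46  46  47  47  50  78  63]
 [153 100  65  67  61  53  45  45  45  45  45  50  62]
 [153 106  68  69  69  61  49  47  48  47  51  53  64]
 [159 126  77  70  72  73  69  65  65  66  62  53  64]
 [166 146 110  76  71  72  73  73  72  70  58  53  59]
 [173 168 150 118  88  76  74  74  78  81  55  52  55]
 [173 172 167 153 138 118 111 112 125 106  54  54  55]]
[[177 177 176 172 191 190 186 194 190 174 176 175 177]
 [177 175 154 108  77  61  60  73 105 146 172 175 177]
 [176 151  83  50  46  46  46  46  51  90 146 174 177]
 [150  94  48  46  47  46  46  46  47  60 105 158 176]
 [ 93  57  46  46  46  46  45  46  51  60  79 142 173]
 [ 57  48  45  45  45  45  46  49  61  64  73 135 173]
 [ 55  58  51  48  48  48  54  64  68  65  80 134 168]
 [ 55  63  69  65  64  67  71  70  67  67 100 144 168]
 [ 55  59  71  72  72  71  71  69  68  88 133 161 171]
 [ 54  57  85  80  74  72  71  77  97 128 155 169 170]
 [ 54  56 100 123 110 105 106 121 137 156 165 167 168]]
270 
155 [ 0.5674 -0.068   0.087 ]
300 
155 [ 0.5478 -0.0669  0.087 ]
320 [(148, 0.086), (149, 0.087), (150, 0.087), (151, 0.086), (152, 0.087), (153, 0.086), (154, 0.087), (155, 0.04), (156, 0.039), (157, 0.04), (158, 0.041), (159, 0.04), (160, 0.041), (161, 0.041), (162, 0.041), (163, 0.101), (164, 0.104), (165, 0.108), (166, 0.11), (167, 0.11), (168, 0.11), (169, 0.11), (170, 0.111), (171, 0.109), (172, 0.11), (173, 0.109)]
155 [ 0.5347 -0.0662  0.087 ]
340 
155 [ 0.5217 -0.0655  0.087 ]
370 
155 [ 0.5021 -0.0644  0.087 ]
```

Request:
jog_arm --targets '[{"dx": -1.5,"dy": 1.5,"dz": 0,"rx": 0,"ry": 0,"rz": 0,"gripper": 1},{"dx": -2.6,"dy": 2.6,"dz": 0,"rx": 0,"ry": 0,"rz": 0,"gripper": 1},{"dx": -2.6,"dy": 2.6,"dz": 0,"rx": 0,"ry": 0,"rz": 0,"gripper": 1},{"dx": -2.6,"dy": 2.6,"dz": 0,"rx": 0,"ry": 0,"rz": 0,"gripper": 1},{"dx": -2.6,"dy": 2.6,"dz": 1,"rx": 0,"ry": 0,"rz": 0,"gripper": 1},{"dx": -2.6,"dy": 2.6,"dz": 3,"rx": 0,"ry": 0,"rz": 0,"gripper": 1},{"dx": -2.6,"dy": 2.6,"dz": 4,"rx": 0,"ry": 0,"rz": 0,"gripper": 1},{"dx": -2.6,"dy": 2.6,"dz": 4,"rx": 0,"ry": 0,"rz": 0,"gripper": 1}]'

```text
t: 47.25
eef_pos: [0.5344, -0.0222, 0.169]
ee_rot: [-3.142, 0.001, -1.628]
force: [-0.9, -0.6, -4.9]
width: 0.0542
gripper_force: 40.0
```

Run:
```python
from h import *
go(.5347,-.0221,.135,-1.6264)
```

```text
at [ 0.5344 -0.0222  0.169 ] [-3.142e+00  1.000e-03 -1.628e+00] d mm [-0.1 -0.3 34. ] rot [-0.     0.001 -0.002] t 47.25 F [-0.9 -0.6 -4.9] w 0.0542
```

Request:
jog_arm --targets '[{"dx": 0,"dy": -0.2,"dz": 3,"rx": 0,"ry": 0,"rz": 0,"gripper": 1},{"dx": 0,"dy": -0.2,"dz": 8,"rx": 0,"ry": 0,"rz": 0,"gripper": 1},{"dx": 0,"dy": -0.2,"dz": 15,"rx": 0,"ry": 0,"rz": 0,"gripper": 1},{"dx": 0,"dy": -0.2,"dz": 22,"rx": 0,"ry": 0,"rz": 0,"gripper": 1},{"dx": 0,"dy": -0.2,"dz": 28,"rx": 0,"ry": 0,"rz": 0,"gripper": 1},{"dx": 0,"dy": -0.2,"dz": 32,"rx": 0,"ry": 0,"rz": 0,"gripper": 1},{"dx": 0,"dy": -0.2,"dz": 34,"rx": 0,"ry": 0,"rz": 0,"gripper": 1},{"dx": 0,"dy": -0.2,"dz": 34,"rx": 0,"ry": 0,"rz": 0,"gripper": 1}]'

```text
t: 47.92
eef_pos: [0.5346, -0.0222, 0.1347]
ee_rot: [3.141, 0.0, -1.628]
force: [-0.0, 0.1, -4.3]
width: 0.0542
gripper_force: 40.0
```

Run:
```python
from h import *
go(.5347,-.0221,.125,-1.6264)
```

```text
at [ 0.5346 -0.0222  0.1347] [ 3.141  0.    -1.628] d mm [-0.1 -0.1  9.7] rot [ 0.     0.    -0.001] t 47.92 F [-0.   0.1 -4.3] w 0.0542
```

Request:
jog_arm --targets '[{"dx": 0,"dy": 0,"dz": 2,"rx": 0,"ry": 0,"rz": 0,"gripper": 1},{"dx": 0,"dy": 0,"dz": 4,"rx": 0,"ry": 0,"rz": 0,"gripper": 1},{"dx": 0,"dy": 0,"dz": 6,"rx": 0,"ry": 0,"rz": 0,"gripper": 1},{"dx": 0,"dy": 0,"dz": 8,"rx": 0,"ry": 0,"rz": 0,"gripper": 1},{"dx": 0,"dy": 0,"dz": 9.5,"rx": 0,"ry": 0,"rz": 0,"gripper": 1},{"dx": 0,"dy": 0,"dz": 11,"rx": 0,"ry": 0,"rz": 0,"gripper": 1},{"dx": 0,"dy": 0,"dz": 12,"rx": 0,"ry": 0,"rz": 0,"gripper": 1},{"dx": 0,"dy": 0,"dz": 12,"rx": 0,"ry": 0,"rz": 0,"gripper": 1}]'

```text
t: 48.58
eef_pos: [0.5348, -0.0221, 0.1232]
ee_rot: [-3.141, 0.001, -1.628]
force: [-0.7, 0.1, -4.9]
width: 0.0544
gripper_force: 40.0
```

Run:
```python
from h import *
go(.5347,-.0221,.1157,-1.6264)
print(arm.get_state()['moment'])
```

```text
at [ 0.5348 -0.0221  0.1232] [-3.141e+00  1.000e-03 -1.628e+00] d mm [-0.   0.1  7.5] rot [-0.     0.001 -0.001] t 48.58 F [-0.7  0.1 -4.9] w 0.0544
[ 0.03213989  0.10122685 -0.01975214]
```

Request:
jog_arm --targets '[{"dx": 0,"dy": 0,"dz": 1.5,"rx": 0,"ry": 0,"rz": 0,"gripper": 1},{"dx": 0,"dy": 0,"dz": 3,"rx": 0,"ry": 0,"rz": 0,"gripper": 1},{"dx": 0,"dy": 0,"dz": 4.5,"rx": 0,"ry": 0,"rz": 0,"gripper": 1},{"dx": 0,"dy": 0,"dz": 5.5,"rx": 0,"ry": 0,"rz": 0,"gripper": 1},{"dx": 0,"dy": 0,"dz": 6.5,"rx": 0,"ry": 0,"rz": 0,"gripper": 1},{"dx": 0,"dy": 0,"dz": 7.3,"rx": 0,"ry": 0,"rz": 0,"gripper": 1},{"dx": 0,"dy": 0,"dz": 7.7,"rx": 0,"ry": 0,"rz": 0,"gripper": 1},{"dx": 0,"dy": 0,"dz": 7.7,"rx": 0,"ry": 0,"rz": 0,"gripper": 1}]'

```text
t: 49.25
eef_pos: [0.5349, -0.0221, 0.1156]
ee_rot: [-3.141, 0.001, -1.628]
force: [0.2, 0.9, -4.5]
width: 0.0544
gripper_force: 40.0
```

Run:
```python
from h import *
go(.5347,-.0221,.1157,-1.6264)
print(arm.get_state()['moment'])
```

```text
at [ 0.5349 -0.0221  0.1156] [-3.141e+00  1.000e-03 -1.628e+00] d mm [ 0.   0.2 -0.1] rot [-0.001  0.001 -0.001] t 49.25 F [ 0.2  0.9 -4.5] w 0.0544
[0.05733802 0.13626823 0.00102478]
```

Request:
jog_arm --targets '[{"dx": 0,"dy": 0,"dz": 0.4,"rx": 0,"ry": 0,"rz": 0,"gripper": 1},{"dx": 0,"dy": 0,"dz": 0.8,"rx": 0,"ry": 0,"rz": 0,"gripper": 1},{"dx": 0,"dy": 0,"dz": 1.2,"rx": 0,"ry": 0,"rz": 0,"gripper": 1},{"dx": 0,"dy": 0,"dz": 1.2,"rx": 0,"ry": 0,"rz": 0,"gripper": 1},{"dx": 0,"dy": 0,"dz": 1.2,"rx": 0,"ry": 0,"rz": 0,"gripper": 1},{"dx": 0,"dy": 0,"dz": 1.2,"rx": 0,"ry": 0,"rz": 0,"gripper": 1},{"dx": 0,"dy": 0,"dz": 1.2,"rx": 0,"ry": 0,"rz": 0,"gripper": 1},{"dx": 0,"dy": 0,"dz": 1.2,"rx": 0,"ry": 0,"rz": 0,"gripper": 1}]'

```text
t: 49.92
eef_pos: [0.535, -0.0221, 0.1154]
ee_rot: [-3.14, 0.001, -1.628]
force: [-2.8, 0.6, 4.7]
width: 0.054
gripper_force: 40.0
```

Request:
jog_arm --targets '[{"dx": 0,"dy": 0,"dz": 0,"rx": 0,"ry": 0,"rz": 0,"gripper": 0.3},{"dx": 0,"dy": 0,"dz": 0,"rx": 0,"ry": 0,"rz": 0,"gripper": 0.2},{"dx": 0,"dy": 0,"dz": 0,"rx": 0,"ry": 0,"rz": 0,"gripper": 0.1},{"dx": 0,"dy": 0,"dz": 0,"rx": 0,"ry": 0,"rz": 0,"gripper": 0},{"dx": 0,"dy": 0,"dz": 0,"rx": 0,"ry": 0,"rz": 0,"gripper": 0},{"dx": 0,"dy": 0,"dz": 0,"rx": 0,"ry": 0,"rz": 0,"gripper": 0},{"dx": 0,"dy": 0,"dz": 0,"rx": 0,"ry": 0,"rz": 0,"gripper": 0},{"dx": 0,"dy": 0,"dz": 0,"rx": 0,"ry": 0,"rz": 0,"gripper": 0}]'

```text
t: 50.58
eef_pos: [0.5349, -0.0221, 0.1145]
ee_rot: [-3.141, 0.001, -1.628]
force: [0.3, -0.5, 0.4]
width: 0.0875
gripper_force: 0.0
```

Request:
jog_arm --targets '[{"dx": 0,"dy": 0,"dz": -5,"rx": 0,"ry": 0,"rz": 0,"gripper": 0},{"dx": 0,"dy": 0,"dz": -20,"rx": 0,"ry": 0,"rz": 0,"gripper": 0},{"dx": 0,"dy": 0,"dz": -50,"rx": 0,"ry": 0,"rz": 0,"gripper": 0},{"dx": -10,"dy": 0,"dz": -90,"rx": 0,"ry": 0,"rz": 0,"gripper": 0},{"dx": -25,"dy": 0,"dz": -125,"rx": 0,"ry": 0,"rz": 0,"gripper": 0},{"dx": -40,"dy": 0,"dz": -160,"rx": 0,"ry": 0,"rz": 0,"gripper": 0},{"dx": -50,"dy": 0,"dz": -185,"rx": 0,"ry": 0,"rz": 0,"gripper": 0},{"dx": -50,"dy": 0,"dz": -185,"rx": 0,"ry": 0,"rz": 0,"gripper": 0}]'

```text
t: 51.25
eef_pos: [0.5401, 0.0293, 0.3063]
ee_rot: [-3.131, 0.003, -1.626]
force: [0.2, 1.3, -0.2]
width: 0.0878
gripper_force: 0.0
```

Run:
```python
from pot import *
go(.5347,.03,.3,-1.6264)
f=grab('wrist','w11');pot(f,.04,(.5345,-.0232))
s=grab('scene','s11');t=grab('top')
C=cloud(f);m=(abs(C[...,2]-.125)<.006)&(np.hypot(C[...,0]-.5345,C[...,1]+.0232)<.04);P=C[m];A=np.c_[P[:,:2],np.ones(len(P))];print('rim tilt',np.linalg.lstsq(A,P[:,2],rcond=None)[0][:2],np.median(P[:,2]))
C=cloud(s);
for nm,(x,y),h in (('v1',(.461,-.295),.064),('v2',(.463,-.24),.064),('lift',(.674,.211),.082),('block',(.441,.294),.049)):
    m=(abs(C[...,2]-h)<.006)&(np.hypot(C[...,0]-x,C[...,1]-y)<.03);P=C[m];print(nm,len(P),np.median(P,0).round(4))
cv2.imwrite('pics/fin.png',np.hstack([cv2.resize(s['frame'][85:315,150:470],(400,288)),cv2.resize(f['frame'][40:240,200:440],(400,288))])[:,:,::-1])
```

```text
at [0.5401 0.0293 0.3063] [-3.131e+00  3.000e-03 -1.626e+00] d mm [-0.4  5.5  6.2] rot [-0.01   0.003  0.   ] t 51.25 F [ 0.2  1.3 -0.2] w 0.0878
rim 656 ((0.5351993441581726, -0.0226205475628376), 0.027835458517074585) 0.12450952656415024
plate [ 280   84   89   70 3041] [ 0.5352 -0.0225] [0.0752 0.096 ] 86.86825561523438
rim tilt [ 0.00403794 -0.0104764 ] 0.12450110052557142
v1 85 [ 0.4637 -0.2959  0.0656]
v2 82 [ 0.4651 -0.2409  0.0657]
lift 124 [0.6749 0.2093 0.0832]
block 195 [0.4416 0.2949 0.0508]
```

View pics/fin.png

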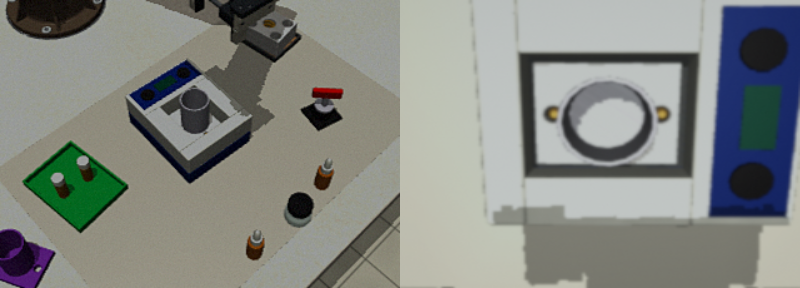

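The pot is seated level with both brass pegs showing through its holes, at (552,113) and (661,113), and its rim is at 0.1245 m. The vials, block and lifter are all in place, so I am handing in.

```bash
python3 -c "
from station import arm
print(arm.job_done())"
```

```text
the job is handed in; nothing more can be done
None
```

The changeover is done and handed in at about 51 s: both vials stand upright in the green tray, the block lies flat in the parking tray, the lifter is back upright in its stand, and the pot is seated level on both pegs. The jar and bottles were not touched, and the hand-in returned no verdict.

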